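# Lock the sprocket on the stub axle with its push-on cap

### The arm

A 6-joint arm with a two-finger parallel gripper is mounted at the origin on the work surface. World frame = base frame: x ahead of the robot, y to its left, z up, the work surface at z = 0. Lengths are in m, angles in rad, forces in N, time in s.
With the tool pointing down it reaches from about 0.35 to 0.975 m from the base axis. Payload 4.9 kg.
Tool frame: the origin (TCP) lies midway between the tips of the shut fingers; the grasp point (between the pads) lies 19 mm behind it; x points along the fingers, z is the direction in which the jaws open and shut, and the axes are right-handed (so a half turn about x gives the same grasp; the last joint's range is limited). The gripper opens to 85 mm and grips with 20 to 120 N. Pads are 22 mm wide; open, the fingers measure 114 mm over their backs; the gripper's body (76 mm by 85 mm) begins 54 mm behind the grasp point. The pads swing forward as they close: fully open they stand 13 mm farther back than shut.
Start: joints at [1.156, 0.053, 1.613, -0, 1.476, -0.119], TCP at [0.182, 0.598, 0.231] pointing down, gripper open.
Joint ranges: [-3.01, 3.01], [-1.01, 2.22], [0.06, 2.58], [-1.02, 4.17], [0.09, 2.62], [-3.14, 3.14]. Speed limits (rad/s): [2.57, 2.57, 3.14, 3.14, 3.14, 3.14].

### API

Orientations are given as a unit quaternion [w, x, y, z].
In Python, from plant import state, cams, workorder, nets gives the robot as it stands.
- The arm moves only by the tool play_rows, never from a script. Its argument "motion" is a list of rows, each a list of 3 entries, a list of its own where there are three numbers: the closure, from -1 (fully open) to 1 (shut), then the shift along the world's x, y, z in m, then the turn about the world's z in rad. A call has 1 to 5 rows; each row is the pose to reach, as a shift and turn from the pose commanded when the call began; what a row does not reach only later rows make up. A row lasts 1/10 s, in which the tool goes at most 50 mm and 8.59 degrees, less where a joint would pass 70% of its speed; a pose out of reach is approached as far as the arm can. A call with a gripper value outside its range is refused whole. The fingers move at their own pace and stop on an object; the grip force is fixed at half the most. Time passes only in rows, so rows that repeat a pose let the fingers close. It gives the time, the measured TCP pose, the force and the opening at its end, in the units of the state.
- state(): the state, without advancing time (a new reading comes with each control period).
- cams.grab_frame(name): name is "scene" or "top" or "wrist"; returns (picture, depth): 384x512x3 uint8, red, green, blue; 384x512 float32, m along the optical axis (not along the pixel's ray), 0 where there is no reading.
- cams.camera_info(name): a dict with "K" (3x3 intrinsics, pixels), "k1" (the pictures are not rectified: a ray, as slopes to the right and down, at radius r is drawn at 1 + k1 r^2 times it, then the intrinsics apply), "rvec" (rotation vector, rad) and "tvec" (3), from world to camera coordinates, as OpenCV has them. Camera axes: x right, y down, z forward; pixel columns grow to the right and rows downward; lengths in m; the calibration is good to about 2 mm. A picture is of the moment at which its call begins: read the wrist's pose just before it. camera_info takes no time and is no camera call; for the wrist camera it gives the pose at the moment of the call.
- workorder.job_done(): hands the job in, once; it reports no verdict.
Trained networks look in the newest picture that a camera, given by its name, has taken for a name from the list of things; names that differ only in an ending like _2 or _b are one class to them, and where a whole thing is asked for, a point or a joint stands for the part that bears it (a point fixed in the world has none). Each returns a list of dicts, best first, with "score" (0 to 1); they miss things now and then, are a little off and sometimes report something else, mostly with a low value. They report only what shows in the picture. A call takes as long as a camera call. They do not tell look-alikes from the thing itself.
- nets.recognise(camera, target): "at" ([x, y, z] in m, in world coordinates, good to about 4 mm: the middle of the surface that is visible of it).
- nets.landmark_of(camera, target): "at" ([x, y, z] in m, in world coordinates, good to about 4 mm: a listed point, or the origin of a listed thing).
The state is a dict: "time": time; "joint_pos": joint angles; "joint_vel": joint speeds; "joint_efforts": joint torques, N m; "tool_pos": TCP position; "tool_rot": TCP orientation; "contact_force": force on the tool from outside, world axes, zero at the start; "ft_torque": the same for the moment, N m; "gripper_width": opening from 0.0 (shut) to 1.0 (fully open).
Only numpy, scipy, OpenCV 4.12 (cv2) and the standard library are available. Lean on these libraries where they do the work, as an engineer would, in place of code of your own. Each camera call takes 0.05 s, during which the arm holds its last target.

### The job

Slip the small sprocket, hub upwards as it lies, down over the upright stub axle until it rests on the shoulder, then put the steel axle cap over the shaft end and press it straight down until it sits tight against the hub. Press firmly and feel for the moment it bottoms, but stop there: more than 45 N on the hub cracks it. Let go of both and leave the other things on the bench where they are.

Things in the scene. Friction and masses are not known exactly. Their poses are not given: they have to be found in the camera images.
- axle: Fixed stub axle, grey-painted steel: base plate 120 x 100 mm, 8 mm thick, with a round boss 48 mm across whose flat top (the shoulder) is 38 mm above the bench, and an upright plain bright shaft of 14.5 mm diameter from there up to 71 mm above the bench, its end chamfered over the last 3 mm. The origin is on the shaft's axis at bench height; z is up along the shaft.
- axle_tip (a point): Centre of the shaft's upper end, 71 mm above the bench (33 mm above the shoulder).
- axle_shoulder (a point): Centre of the boss's flat top, 38 mm above the bench, on the shaft's axis.
- sprocket: Loose aluminium sprocket lying hub upwards, about 140 g: toothed disc 92 mm across and 5 mm thick at the bottom, a round hub 40 mm across on it, from 5 to 18 mm above the underside; bore 17 mm right through. Origin at the centre of its underside, z up towards the hub. Seated, its underside is on the shoulder, its hub's top 56 mm above the bench, and the shaft stands 15 mm out of the hub.
- cap: Loose steel axle cap (closed push nut) standing on its brim on the bench, 60 g: a small top hat 28 mm high, brim 40 mm across and 4 mm thick, crown 30 mm across above it, flat closed top. In the underside a blind toothed bore, 13 mm wide, 20 mm deep; the teeth spring open over the shaft. Origin at the centre of its underside, z up. Pressed home its underside is 56 mm above the bench.
- cap_top (a point): Centre of the cap's flat top, 28 mm above its underside. Set on the shaft by its own weight the cap stops some 10 mm above the hub; from there the teeth's bite resists the push with about 5 to 15 N, all the way down. When the brim meets the hub the force climbs steeply. Hard home means over 8 N on the hub beyond the bite: 20 to 28 N of push in all is right; over 45 N on the hub cracks it.
- piston: Bystander: upright steel piston, 52 mm across, 54 mm high, origin under its centre.
- pliers: Bystander: needle-nose pliers lying flat, 160 mm long, 12 mm thick, origin at the rivet.
- jar: Bystander: closed glass jar of screws, 70 mm across, 96 mm high, origin under its centre.
- bearing: Bystander: dark steel bearing ring lying flat, 52 mm across, 24 mm hole, 15 mm high, origin under its centre.
- wrench: Bystander: open-end wrench lying flat, 170 mm long, origin near its middle.
There are look-alikes about, which are no part of the job. What is shaped like the cap but blue is not meant. Several things look just like the sprocket: the one meant starts farthest to the robot's right.

How it is judged:
On the way, in this order (a step that is already met when the one before it is completed fails the run):
1. the sprocket lies flat on the shoulder with the shaft through its bore (z of sprocket in the frame of axle between 0.036 and 0.0395 m and horizontal distance between sprocket and axle below 0.003 m and angle between sprocket's own z axis and vertical below 0.06 rad), for 0.2 s.
2. the cap is on the shaft, down on the hub, and bears on it with more than 8 N (all of step 1 and z of cap in the frame of sprocket between 0.016 and 0.0195 m and horizontal distance between cap and axle below 0.0025 m and angle between cap's own z axis and vertical below 0.08 rad and contact force between cap and sprocket above 8 N), for 0.1 s.
At the end, for the whole second after the job is handed in: The sprocket rests on the shoulder (underside within 1.5 mm, 3 mm of the axis, flat within 0.06 rad); the cap's underside is within 1.5 mm of the hub's top, within 2.5 mm of the axis and upright within 0.08 rad; both are at rest and let go (all of step 1 and z of cap in the frame of sprocket between 0.016 and 0.0195 m and horizontal distance between cap and axle below 0.0025 m and angle between cap's own z axis and vertical below 0.08 rad and linear speed of each of cap, sprocket below 0.02 m/s); the robot touches nothing.
It fails at once if more than 45 N between the cap and the sprocket (contact force between cap and sprocket above 45 N).
It fails at once if more than 60 N of the cap or sprocket on the axle (rammed on askew) (contact force between any of cap, sprocket and axle above 60 N).
It fails at once if a bystander pushed more than 30 mm (distance of any of piston, pliers, jar, bearing, wrench from where it was at the start of the episode above 0.03 m).
It fails at once if the jar or the piston tipped (angle between any of jar, piston's own z axis and vertical above 0.35 rad).
It also fails if it takes over 67 s, if anything falls off the work surface, if the arm or the gripper's body presses on something with over 40 N, if the wrist force passes 120 N, or if a joint passes its speed limit or range.

## Working session

There is one attempt and no reset: what is moved stays moved. The work goes in short steps, Python scripts to look and compute and a tool call to move; the robot and the scene stay as the last step left them, time stands still between calls to the robot, and variables do not carry over. Pictures are saved under pics/ and viewed, and the job is handed in when it is done.

Besides the shell and the picture viewer there is one more tool, called after "Emit:" as name(argument=value, ...), one argument or row to a line, values as JSON. play_rows: Moves the arm, as the interface text tells. Its arguments: {"type":"object","properties":{"motion":{"type":"array","items":{"type":"array"}}},"required":["motion"]}

```bash
mkdir -p pics; ls; cat > h.py <<'E'
import numpy as np,cv2
from plant import state,cams,workorder,nets
def grab(n):
    info=cams.camera_info(n); im,d=cams.grab_frame(n); return im,d,info
def save(im,name,crop=None,scale=1):
    if crop: x0,y0,x1,y1=crop; im=im[y0:y1,x0:x1]
    if scale!=1: im=cv2.resize(im,None,fx=scale,fy=scale,interpolation=cv2.INTER_CUBIC)
    cv2.imwrite('pics/'+name,im[:,:,::-1])
def world(d,info):
    K=np.array(info['K']);k=info['k1'];h,w=d.shape
    v,u=np.mgrid[0:h,0:w]
    p=cv2.undistortPoints(np.stack([u,v],-1).reshape(-1,1,2).astype(float),K,np.array([k,0,0,0,0.]))[:,0]
    P=np.c_[p*d.reshape(-1,1),d.reshape(-1)]
    R=cv2.Rodrigues(np.array(info['rvec'],float))[0];t=np.array(info['tvec'],float).ravel()
    return ((P-t)@R).reshape(h,w,3)
def proj(pts,info):
    return cv2.projectPoints(np.array(pts,float).reshape(-1,1,3),np.array(info['rvec'],float),np.array(info['tvec'],float),np.array(info['K'],float),np.array([info['k1'],0,0,0,0.]))[0][:,0]
E
python3 - <<'E'
from h import *
print(state())
for n in('scene','top','wrist'):
    im,d,i=grab(n); save(im,n+'0.png',scale=1.5); np.savez('/tmp/%s.npz'%n,im=im,d=d,**{k:np.array(v) for k,v in i.items()}); print(n,i)
    for t in ('sprocket','cap','axle_tip'):
        print(t,[(np.round(r['at'],3).tolist(),round(r['score'],2)) for r in nets.landmark_of(n,t)])
E
```

```text
pics
{'time': 0.0, 'joint_pos': array([ 1.15599978e+00,  5.33611456e-02,  1.61430737e+00, -6.01967347e-06,
        1.47602325e+00, -1.19058138e-01]), 'joint_vel': array([ 0.00028804, -0.00034645, -0.00041588, -0.00054284,  0.00014131,
       -0.00099827]), 'joint_efforts': array([ 2.75600087e-04, -3.93671215e+01, -3.70179391e+01, -1.20473242e-04,
        6.86994754e-03,  6.38693407e-06]), 'tool_pos': array([0.18193197, 0.59727029, 0.23005239]), 'tool_rot': array([ 0.56756509, -0.42124771,  0.56885222,  0.42050848]), 'contact_force': array([-0.45806733,  0.38533629, -0.12154882]), 'ft_torque': array([ 0.02783396, -0.00811856,  0.00616476]), 'gripper_width': 0.9983502040106847}
scene {'K': array([[377.96051691,   0.        , 254.53010741],
       [  0.        , 377.96051691, 193.71198876],
       [  0.        ,   0.        ,   1.        ]]), 'k1': -0.033341508284330496, 'rvec': array([ 0.88017316,  2.34380732, -1.23390172]), 'tvec': array([ 0.42465088, -0.11116171,  1.22472143])}
sprocket [([0.542, 0.134, -0.002], 0.97), ([0.501, -0.217, -0.003], 0.89)]
cap [([0.54, 0.247, 0.001], 0.84
[... 261 characters left out ...]
     ]]), 'k1': -0.10459599672827201, 'rvec': array([ 2.1480142 , -2.19530791,  0.10091244]), 'tvec': array([-0.04474959,  0.55011896,  0.99743705])}
sprocket [([0.539, 0.133, -0.003], 0.81), ([0.501, -0.216, -0.003], 0.76)]
cap [([0.456, 0.257, 0.002], 0.55), ([0.537, 0.243, 0.002], 0.53)]
axle_tip [([0.555, -0.006, 0.071], 0.84)]
wrist {'K': array([[266.09966256,   0.        , 255.34896063],
       [  0.        , 266.09966256, 195.35512885],
       [  0.        ,   0.        ,   1.        ]]), 'k1': -0.03508363236375523, 'rvec': array([-2.32047847, -1.71857958, -0.26070654]), 'tvec': array([-0.62524803, -0.03895283,  0.37981123])}
sprocket []
cap [([0.46, 0.257, -0.003], 0.49)]
axle_tip []
```

View pics/scene0.png

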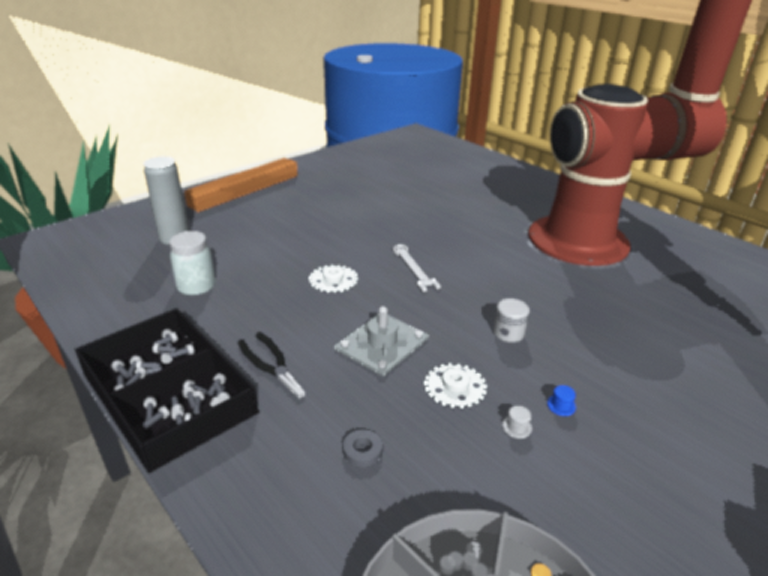

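View pics/top0.png

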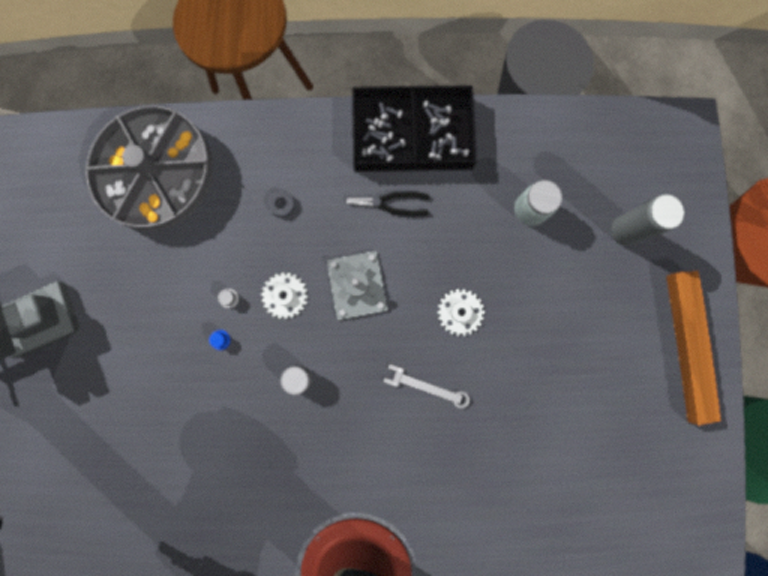

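View pics/wrist0.png

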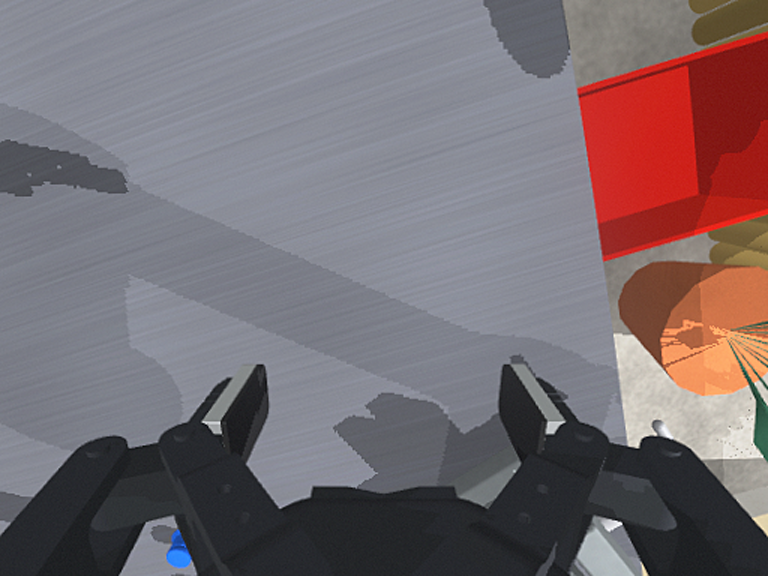

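The right-most sprocket shows in top0 at (461,312), the look-alike at (284,296). The grey cap is at (228,298) and the blue one at (220,340). I choose sprocket (461,312), the larger -y, and the grey cap. Next I check both in a close crop and measure them.

```bash
python3 - <<'E'
from h import *
for n in('top','scene'):
    z=np.load('/tmp/%s.npz'%n); W=world(z['d'],z); im=z['im']
    def blob(c,r,zl,zh,name):
        m=(np.hypot(W[...,0]-c[0],W[...,1]-c[1])<r)&(W[...,2]>zl)&(W[...,2]<zh)&(z['d']>0)
        p=W[m]; (cx,cy),rr=cv2.minEnclosingCircle(p[:,:2].astype(np.float32)); print(n,name,m.sum(),'mean',p.mean(0).round(4),'circ',round(cx,4),round(cy,4),round(rr,4),'zmax',p[:,2].max().round(4))
    S=(.501,-.217);A=(.556,-.008);C=(.539,.245)
    blob(S,.06,.003,.03,'disc');blob(S,.03,.012,.03,'hub');blob(A,.02,.045,.09,'shaft');blob(A,.035,.03,.045,'boss');blob(C,.03,.02,.04,'captop');blob((.54,.134),.06,.003,.03,'other');blob((.454,.259),.03,.02,.04,'blue')
    p=proj([(*S,.01),(*A,.04),(*C,.02)],z); print(p.round())
    a=[]
    for q in p:
        x,y=int(q[0]),int(q[1]); a.append(cv2.resize(im[y-32:y+32,x-32:x+32],(256,256),interpolation=cv2.INTER_CUBIC))
    save(np.hstack(a),n+'crop.png')
E
```

```text
top disc 562 mean [ 0.5001 -0.2143  0.0077] circ 0.5014 -0.217 0.0595 zmax 0.0217
top hub 123 mean [ 0.5001 -0.2148  0.0173] circ 0.5002 -0.2149 0.0196 zmax 0.0217
top shaft 26 mean [ 0.557  -0.012   0.0661] circ 0.5579 -0.0117 0.0071 zmax 0.0725
top boss 193 mean [ 0.5574 -0.0116  0.0374] circ 0.5578 -0.0117 0.0239 zmax 0.0422
top captop 87 mean [0.5373 0.2421 0.0272] circ 0.5379 0.2423 0.0154 zmax 0.0319
top other 547 mean [0.5404 0.131  0.0078] circ 0.5424 0.1335 0.0576 zmax 0.023
top blue 79 mean [0.455  0.2585 0.027 ] circ 0.4548 0.2595 0.0142 zmax 0.032
[[308. 207.]
 [236. 189.]
 [150. 197.]]
scene disc 428 mean [ 0.507  -0.2087  0.0089] circ 0.5044 -0.2217 0.0588 zmax 0.0209
scene hub 107 mean [ 0.504  -0.2127  0.0176] circ 0.5017 -0.2143 0.0222 zmax 0.0209
scene shaft 69 mean [ 0.5622 -0.0091  0.0605] circ 0.5607 -0.011 0.0067 zmax 0.0742
scene boss 216 mean [ 0.5634 -0.0068  0.0377] circ 0.56 -0.0114 0.0253 zmax 0.044
scene captop 152 mean [0.5408 0.245  0.027 ] circ 0.5389 0.2441 0.0153 zmax 0.0306
scene other 844 mean [0.5463 0.1356 0.0083] circ 0.5401 0.1285 0.0573 zmax 0.0214
scene blue 124 mean [0.46   0.2612 0.027 ] circ 0.4571 0.2601 0.0164 zmax 0.0306
[[222. 183.]
 [257. 216.]
 [346. 279.]]
```

```bash
cd pics; python3 -c "
import cv2,numpy as np
cv2.imwrite('c2.png',np.vstack([cv2.imread('topcrop.png'),cv2.imread('scenecrop.png')]))"
```

```text
(no output)
```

View pics/c2.png

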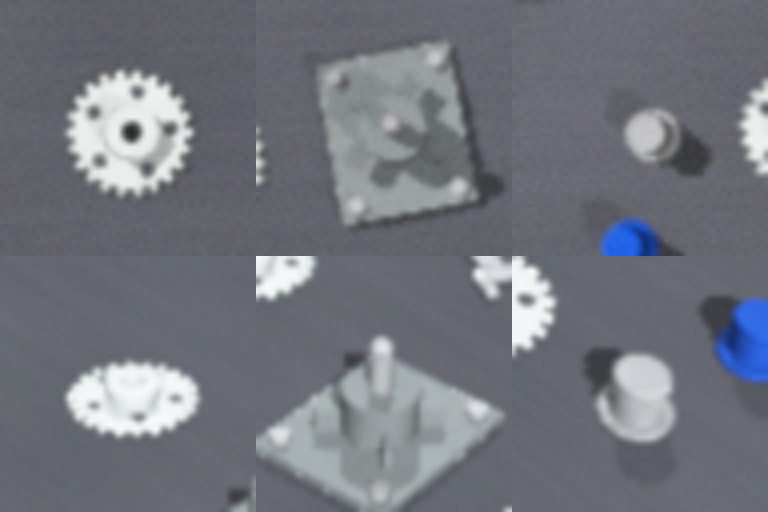

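```bash
python3 - <<'E'
from h import *
from scipy.spatial.transform import Rotation as R
s=state();q=s['tool_rot'];M=R.from_quat(np.r_[q[1:],q[0]]).as_matrix();print(M.round(3))
z=np.load('/tmp/top.npz'); W=world(z['d'],z)
for n,u,v in(('piston',294,380),('jar',540,200),('wr1',395,375),('wr2',460,400),('pl',385,203),('bear',282,203)): print(n,W[int(v/1.5),int(u/1.5)].round(3))
i=cams.camera_info('wrist');Rw=cv2.Rodrigues(i['rvec'])[0];c=-Rw.T@i['tvec'];print('cam',c.round(4),'rel tool',(M.T@(c-s['tool_pos'])).round(4),'axes in tool',(M.T@Rw.T).round(3))
E
```

```text
[[ 0.    -0.957  0.291]
 [ 0.     0.291  0.957]
 [-1.     0.     0.   ]]
piston [0.379 0.104 0.055]
jar [ 0.698 -0.356  0.098]
wr1 [ 0.38  -0.083  0.008]
wr2 [ 0.331 -0.207  0.005]
pl [ 0.722 -0.07   0.001]
bear [ 0.729  0.136 -0.002]
cam [0.1101 0.6203 0.3742] rel tool [-0.1429  0.0755  0.0005] axes in tool [[ 0.    -0.297  0.955]
 [-0.    -0.955 -0.297]
 [ 1.    -0.    -0.   ]]
```

Emit:
play_rows(
  motion=[
    [-1, [0.05, -0.05, 0], 0],
    [-1, [0.09, -0.1, 0], 0],
    [-1, [0.13, -0.15, 0], 0],
    [-1, [0.17, -0.2, 0], 0],
    [-1, [0.2, -0.25, 0], 0],
  ],
)

```text
time: 1.1
tool_pos: [0.3426, 0.4042, 0.2316]
tool_rot: [0.568, -0.421, 0.568, 0.421]
contact_force: [0.6, 0.4, 0.8]
gripper_width: 1.001
```

Emit:
play_rows(
  motion=[
    [-1, [0.03, -0.05, 0], 0],
    [-1, [0.06, -0.1, 0], 0],
    [-1, [0.08, -0.15, 0], 0],
    [-1, [0.1, -0.2, 0], 0],
    [-1, [0.11, -0.25, 0], 0],
  ],
)

```text
time: 1.6
tool_pos: [0.4459, 0.1778, 0.2317]
tool_rot: [0.569, -0.421, 0.568, 0.421]
contact_force: [1.0, -0.8, 0.3]
gripper_width: 0.997
```

```bash
python3 -c "
from h import *
print(state()['tool_pos'],state()['time'])"
```

```text
[0.44593409 0.17784554 0.23168229] 1.6
```

Emit:
play_rows(
  motion=[
    [-1, [0.0, -0.05, 0], 0],
    [-1, [0.0, -0.1, 0], 0],
    [-1, [0.01, -0.15, 0], 0],
    [-1, [0.01, -0.2, 0], 0],
    [-1, [0.02, -0.25, 0], 0],
  ],
)

```text
time: 2.1
tool_pos: [0.4643, -0.0704, 0.2318]
tool_rot: [0.569, -0.421, 0.568, 0.42]
contact_force: [1.8, 0.3, -0.4]
gripper_width: 0.997
```

Emit:
play_rows(
  motion=[
    [-1, [0.0, 0, 0], 0],
    [-1, [0.0, 0, 0], 0],
  ],
)

```text
time: 2.3
tool_pos: [0.4647, -0.0692, 0.2313]
tool_rot: [0.569, -0.42, 0.569, 0.42]
contact_force: [0.3, -0.0, -0.2]
gripper_width: 1.0
```

Emit:
play_rows(
  motion=[
    [-1, [0.01, -0.048, 0], 0],
    [-1, [0.022, -0.096, 0], 0],
    [-1, [0.035, -0.145, 0], 0],
    [-1, [0.035, -0.145, -0.05], 0],
    [-1, [0.035, -0.145, -0.1], 0],
  ],
)

```text
time: 2.8
tool_pos: [0.502, -0.2139, 0.1325]
tool_rot: [0.569, -0.423, 0.567, 0.419]
contact_force: [1.1, -0.7, 0.0]
gripper_width: 1.0
```

```bash
cat >> h.py <<'E'
def circ(W,d,c,r,zl,zh,name):
    m=(np.hypot(W[...,0]-c[0],W[...,1]-c[1])<r)&(W[...,2]>zl)&(W[...,2]<zh)&(d>0)
    p=W[m]
    if len(p)<5: print(name,'few');return
    (cx,cy),rr=cv2.minEnclosingCircle(p[:,:2].astype(np.float32)); print(name,m.sum(),'mean',p.mean(0).round(4),'circ',round(cx,4),round(cy,4),round(rr,4),'zmed',np.median(p[:,2]).round(4))
E
python3 - <<'E'
from h import *
print(state()['tool_pos'])
im,d,i=grab('wrist');save(im,'w1.png',scale=1.5);W=world(d,i);np.savez('/tmp/w1.npz',im=im,d=d,**i)
S=(.5,-.215)
circ(W,d,S,.03,.012,.03,'hub');circ(W,d,S,.06,.003,.03,'disc')
print(proj([(.5,-.215,.018)],i),d[d>0].min())
print(state()['tool_pos'])
E
```

```text
[ 0.50204717 -0.21386413  0.13245716]
hub 992 mean [ 0.5007 -0.2146  0.018 ] circ 0.5013 -0.2148 0.0198 zmed 0.0182
disc 4894 mean [ 0.4991 -0.2141  0.0079] circ 0.5017 -0.2148 0.0462 zmed 0.0056
[[253.35212016 188.94117503]] 0.055593476
[ 0.49535112 -0.20940207  0.12050261]
```

View pics/w1.png

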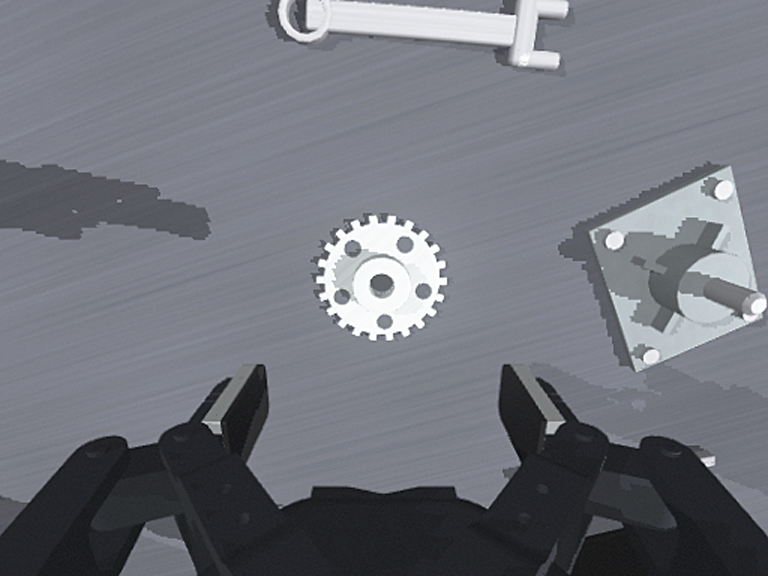

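```bash
cat > look.py <<'E'
from h import *
import sys
print(state()['tool_pos'].round(4))
im,d,i=grab('wrist');W=world(d,i)
if len(sys.argv)>1: save(im,sys.argv[1]+'.png',scale=1.5)
np.savez('/tmp/w.npz',im=im,d=d,**i)
E
python3 - <<'E'
from look import *
S=(.5,-.215)
circ(W,d,S,.03,.012,.03,'hub');circ(W,d,S,.06,.003,.03,'disc')
circ(W,d,(.558,-.011),.02,.045,.09,'shaft');circ(W,d,(.558,-.011),.035,.03,.045,'boss')
print(state()['tool_pos'],state()['tool_rot'],state()['time'])
E
```

```text
[ 0.4954 -0.2094  0.1205]
hub 1057 mean [ 0.5005 -0.2145  0.018 ] circ 0.5014 -0.215 0.02 zmed 0.0182
disc 5177 mean [ 0.499  -0.214   0.0079] circ 0.4991 -0.2086 0.0524 zmed 0.0056
shaft 547 mean [ 0.5561 -0.0158  0.0611] circ 0.5581 -0.0128 0.0077 zmed 0.0625
boss 1838 mean [ 0.5545 -0.0164  0.0377] circ 0.5582 -0.0122 0.0244 zmed 0.0382
[ 0.4950186  -0.2088698   0.12288787] [ 0.56570202 -0.41598015  0.56991431  0.42677796] 2.9
```

Emit:
play_rows(
  motion=[
    [-1, [0, 0, 0], 0],
    [-1, [0, 0, 0], 0],
    [-1, [0, 0, 0], 0],
  ],
)

```text
time: 3.2
tool_pos: [0.5019, -0.2138, 0.1352]
tool_rot: [0.569, -0.423, 0.567, 0.419]
contact_force: [-0.4, -0.3, 1.0]
gripper_width: 0.998
```

```bash
python3 - <<'E'
from look import *
from scipy.spatial.transform import Rotation as R
S=(.5,-.215)
circ(W,d,S,.03,.015,.03,'hub')
circ(W,d,(.558,-.011),.02,.065,.09,'shafttip');circ(W,d,(.558,-.011),.035,.034,.042,'boss')
q=state()['tool_rot'];print(R.from_quat(np.r_[q[1:],q[0]]).as_matrix().round(3))
E
```

```text
[ 0.5019 -0.2138  0.1352]
hub 936 mean [ 0.5009 -0.2146  0.0182] circ 0.5016 -0.2148 0.0199 zmed 0.0183
shafttip 238 mean [ 0.5571 -0.0141  0.0695] circ 0.5587 -0.0127 0.0075 zmed 0.0701
boss 1490 mean [ 0.5553 -0.0159  0.0381] circ 0.5586 -0.0123 0.0248 zmed 0.0382
[[ 0.005 -0.957  0.291]
 [-0.003  0.291  0.957]
 [-1.    -0.005 -0.001]]
```

Emit:
play_rows(
  motion=[
    [-1, [-0.001, -0.001, -0.04], 0],
    [-1, [-0.001, -0.001, -0.08], 0],
    [-1, [-0.001, -0.001, -0.1], 0],
    [-1, [-0.001, -0.001, -0.11], 0],
    [-1, [-0.001, -0.001, -0.11], 0],
  ],
)

```text
time: 3.75
tool_pos: [0.4987, -0.2143, 0.0212]
tool_rot: [0.568, -0.421, 0.568, 0.421]
contact_force: [-0.4, 0.9, 0.4]
gripper_width: 0.998
```

Emit:
play_rows(
  motion=[
    [-1, [0, 0, 0], 0],
  ],
)

```text
time: 3.85
tool_pos: [0.5002, -0.2152, 0.0233]
tool_rot: [0.569, -0.422, 0.568, 0.42]
contact_force: [0.2, 0.4, -0.2]
gripper_width: 0.998
```

```bash
python3 - <<'E'
from h import *
print(state()['tool_pos'],state()['tool_rot'],state()['contact_force'],state()['time'])
E
python3 look.py w2
```

```text
[ 0.50020102 -0.21516127  0.02327967] [ 0.56863263 -0.42195012  0.56776707  0.41982803] [ 0.18439447  0.39036393 -0.19930201] 3.85
[ 0.5002 -0.2152  0.0233]
```

View pics/w2.png

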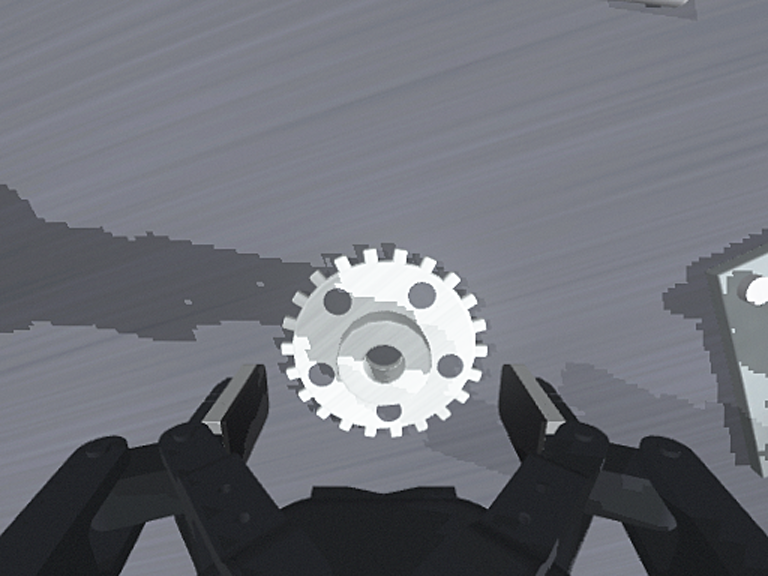

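The sprocket is centred between the fingers, with its hub at (384,355). I descend and close.

Emit:
play_rows(
  motion=[
    [-1, [0.001, 0, -0.012], 0],
    [-1, [0.001, 0, -0.018], 0],
    [-1, [0.001, 0, -0.018], 0],
    [-0.2, [0.001, 0, -0.018], 0],
    [1, [0.001, 0, -0.018], 0],
  ],
)

```text
time: 4.4
tool_pos: [0.4999, -0.2144, 0.0034]
tool_rot: [0.568, -0.421, 0.568, 0.421]
contact_force: [-0.7, 0.2, -0.1]
gripper_width: 0.692
```

Emit:
play_rows(
  motion=[
    [1, [0, 0, 0], 0],
    [1, [0, 0, 0], 0],
    [1, [0, 0, 0], 0],
    [1, [0, 0, 0], 0],
  ],
)

```text
time: 4.8
tool_pos: [0.5004, -0.2148, 0.0042]
tool_rot: [0.568, -0.421, 0.568, 0.42]
contact_force: [-1.8, -0.1, 5.2]
gripper_width: 0.44
```

Emit:
play_rows(
  motion=[
    [1, [0, 0, 0], 0],
    [1, [0, 0, 0], 0],
  ],
)

```text
time: 5.0
tool_pos: [0.5004, -0.2148, 0.0041]
tool_rot: [0.568, -0.421, 0.568, 0.42]
contact_force: [-1.3, 0.6, 6.3]
gripper_width: 0.438
```

```bash
python3 look.py w3
```

```text
[ 0.5004 -0.2148  0.0041]
```

View pics/w3.png

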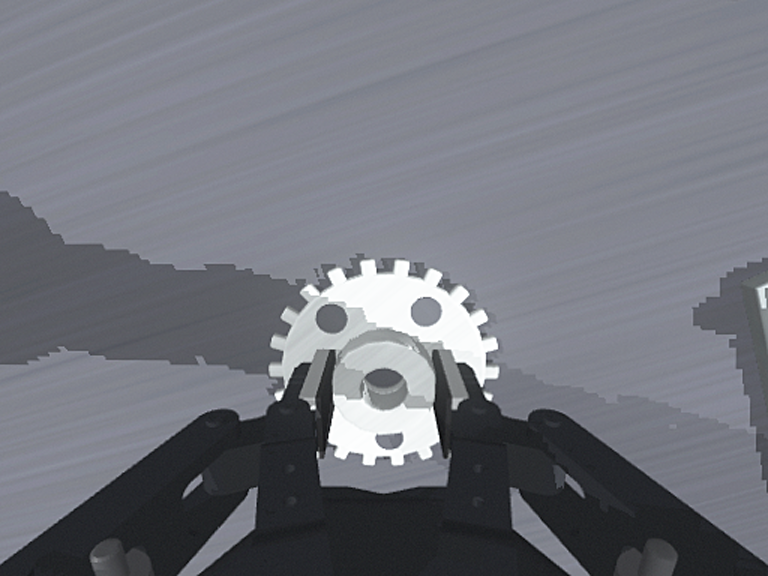

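The hub is held between the pads, with the bore at (384,385). I lift it.

Emit:
play_rows(
  motion=[
    [1, [0, 0, 0.02], 0],
    [1, [0, 0, 0.06], 0],
    [1, [0, 0, 0.1], 0],
    [1, [0.02, 0.04, 0.1], 0],
    [1, [0.03, 0.08, 0.1], 0],
  ],
)

```text
time: 5.55
tool_pos: [0.5314, -0.1345, 0.105]
tool_rot: [0.57, -0.421, 0.568, 0.419]
contact_force: [0.6, 0.8, -0.9]
gripper_width: 0.439
```

Emit:
play_rows(
  motion=[
    [1, [0.008, 0.03, 0], 0],
    [1, [0.016, 0.06, 0], 0],
    [1, [0.016, 0.06, 0], 0],
    [1, [0.016, 0.06, 0], 0],
    [1, [0.016, 0.06, 0], 0],
  ],
)

```text
time: 6.05
tool_pos: [0.5452, -0.0748, 0.1026]
tool_rot: [0.568, -0.42, 0.569, 0.421]
contact_force: [-0.4, -0.5, -1.9]
gripper_width: 0.436
```

```bash
python3 - <<'E'
from h import *
from scipy.spatial.transform import Rotation as R
s=state();q=s['tool_rot'];M=R.from_quat(np.r_[q[1:],q[0]]).as_matrix();p=s['tool_pos'];print(p.round(4),M.round(4).tolist(),s['contact_force'].round(1))
im,d,i=grab('wrist');save(im,'w4.png',scale=1.5);W=world(d,i);np.savez('/tmp/w.npz',im=im,d=d,**i)
z=p[2]
# histogram of heights near tcp
m=(np.hypot(W[...,0]-p[0],W[...,1]-p[1])<.055)&(d>0)
h,e=np.histogram(W[m][:,2]-z,bins=np.arange(-.02,.06,.002));print([(round(a,3),b) for a,b in zip(e,h) if b>50])
circ(W,d,(.558,-.0123),.02,.065,.076,'shafttip');circ(W,d,(.558,-.0123),.035,.034,.042,'boss')
E
```

```text
[ 0.5452 -0.0748  0.1026] [[-0.0012, -0.9564, 0.292], [0.0, 0.292, 0.9564], [-1.0, 0.0012, -0.0003]] [-0.4 -0.5 -1.9]
[(np.float64(-0.004), np.int64(51)), (np.float64(-0.002), np.int64(688)), (np.float64(-0.0), np.int64(6779)), (np.float64(0.002), np.int64(644)), (np.float64(0.004), np.int64(147)), (np.float64(0.006), np.int64(196)), (np.float64(0.008), np.int64(216)), (np.float64(0.01), np.int64(244)), (np.float64(0.012), np.int64(1418)), (np.float64(0.014), np.int64(1658)), (np.float64(0.016), np.int64(133)), (np.float64(0.018), np.int64(116)), (np.float64(0.02), np.int64(140)), (np.float64(0.022), np.int64(138)), (np.float64(0.024), np.int64(131)), (np.float64(0.026), np.int64(158)), (np.float64(0.028), np.int64(150)), (np.float64(0.03), np.int64(172)), (np.float64(0.032), np.int64(139)), (np.float64(0.034), np.int64(126)), (np.float64(0.036), np.int64(141)), (np.float64(0.038), np.int64(451)), (np.float64(0.04), np.int64(108)), (np.float64(0.042), np.int64(123)), (np.float64(0.044), np.int64(233)), (np.float64(0.046), np.int64(285)), (np.float64(0.048), np.int64(394)), (np.float64(0.05), np.int64(421)), (np.float64(0.052), np.int64(576)), (np.float64(0.054), np.int64(1215)), (np.float64(0.056), np.int64(1719))]
shafttip 305 mean [ 0.5574 -0.0124  0.0699] circ 0.559 -0.0117 0.0071 zmed 0.0704
boss 1590 mean [ 0.5533 -0.0096  0.0383] circ 0.5588 -0.0119 0.024 zmed 0.0384
```

View pics/w4.png

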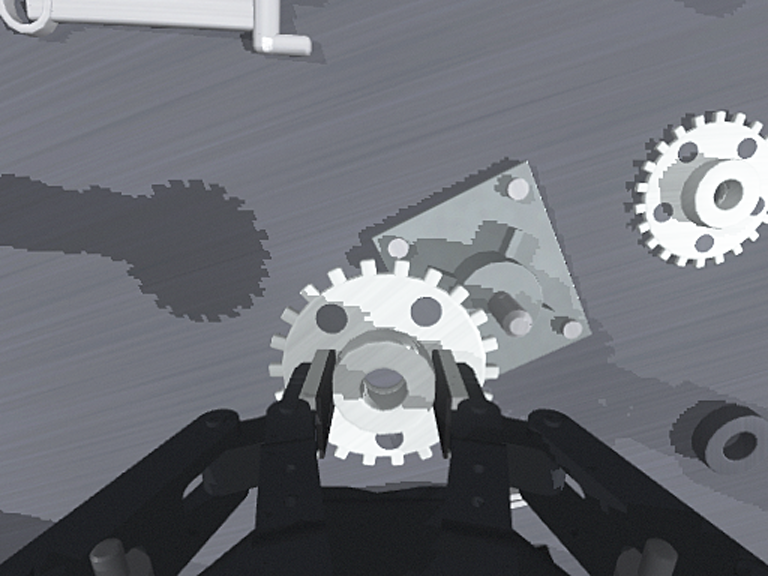

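```bash
cat > held.py <<'E'
from h import *
def held(W,d,p,dz,r,hub=True):
    from scipy.ndimage import label
    m=(np.abs(W[...,2]-p[2]-dz)<.0018)&(np.hypot(W[...,0]-p[0],W[...,1]-p[1])<r+.01)&(d>0)
    l,n=label(m); k=np.argmax(np.bincount(l.ravel())[1:])+1; mm=l==k
    P=W[mm]; A=np.c_[P[:,:2]-p[:2],np.ones(len(P))]; co=np.linalg.lstsq(A,P[:,2],rcond=None)[0]
    (cx,cy),rr=cv2.minEnclosingCircle(P[:,:2].astype(np.float32))
    return np.array([cx,cy]),rr,co,len(P),mm
E
python3 - <<'E'
from held import *
z=np.load('/tmp/w.npz');W=world(z['d'],z);d=z['d'];p=np.array([ 0.5452,-0.0748,0.1026])
for dz,r in((.001,.046),(.0137,.02)):
    c,rr,co,n,mm=held(W,d,p,dz,r);print(dz,c.round(4),(c-p[:2]).round(4),round(rr,4),co.round(4),n)
# shaft tip circle boss
g=cv2.resize(z['im'][200:310,190:320],None,fx=6,fy=6,interpolation=cv2.INTER_CUBIC);cv2.imwrite('pics/c4.png',g[...,::-1])
E
```

```text
0.001 [ 0.5466 -0.0745] [0.0014 0.0003] 0.0462 [0.003  0.0009 0.1037] 6227
0.0137 [ 0.5444 -0.0774] [-0.0008 -0.0026] 0.0247 [0.0043 0.0007 0.1166] 2947
```

View pics/c4.png

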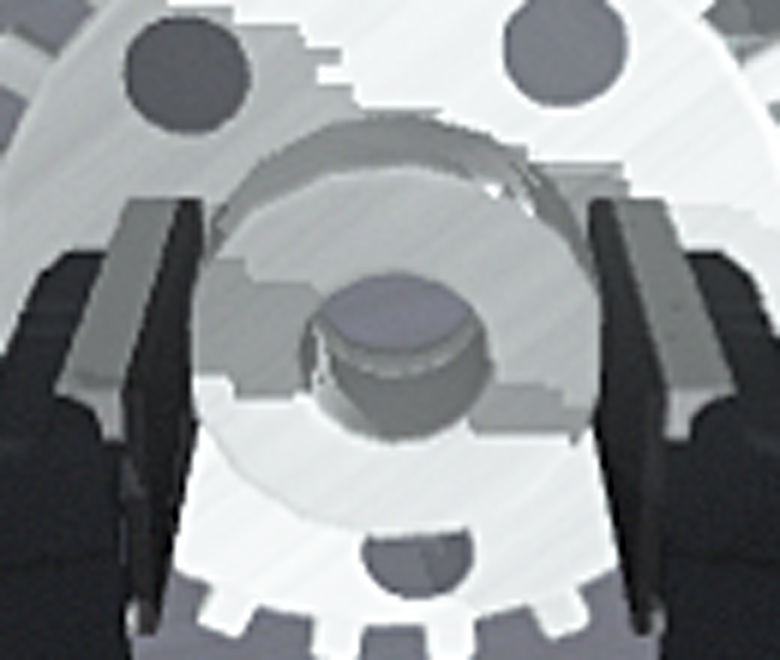

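```bash
cat >> h.py <<'E'
def pix2plane(u,v,z,info):
    q=cv2.undistortPoints(np.array([[[u,v]]],float),np.array(info['K'],float),np.array([float(info['k1']),0,0,0,0.]))[0,0]
    R=cv2.Rodrigues(np.array(info['rvec'],float))[0];t=np.array(info['tvec'],float).ravel()
    c=-R.T@t;r=R.T@np.array([*q,1]);return c+r*(z-c[2])/r[2]
E
python3 - <<'E'
from h import *
z=np.load('/tmp/w.npz')
print('bore',pix2plane(256.2-.4,259.3-.4,.1166,z))
g=cv2.resize(z['im'][130:250,290:400],None,fx=6,fy=6,interpolation=cv2.INTER_CUBIC);cv2.imwrite('pics/c5.png',g[...,::-1])
E
```

```text
bore [ 0.5464903  -0.07450178  0.1166    ]
```

View pics/c5.png

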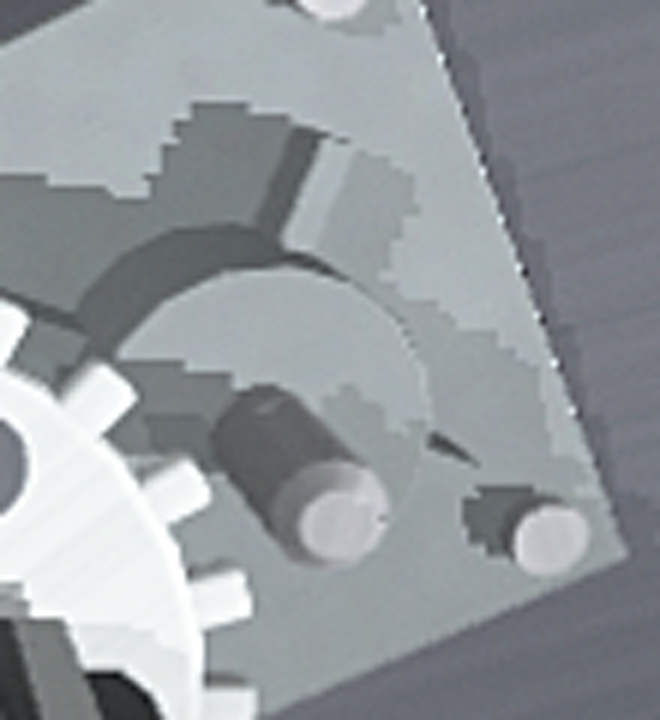

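Emit:
play_rows(
  motion=[
    [1, [0.006, 0.03, 0], 0],
    [1, [0.012, 0.063, 0], 0],
    [1, [0.012, 0.063, 0], 0],
    [1, [0.012, 0.063, 0], 0],
    [1, [0.012, 0.063, 0], 0],
  ],
)

```text
time: 6.6
tool_pos: [0.5577, -0.0125, 0.1032]
tool_rot: [0.568, -0.421, 0.569, 0.42]
contact_force: [-0.4, -0.6, -1.5]
gripper_width: 0.44
```

```bash
python3 - <<'E'
from held import *
s=state();p=s['tool_pos'];print(p.round(4),s['tool_rot'].round(4))
im,d,i=grab('wrist');save(im,'c6.png',(190,180,320,310),5);W=world(d,i);np.savez('/tmp/w.npz',im=im,d=d,**i)
c,rr,co,n,mm=held(W,d,p,.001,.046);print(c.round(4),(c-p[:2]).round(4),round(rr,4),co.round(4),n)
E
```

```text
[ 0.5577 -0.0125  0.1032] [ 0.5684 -0.4206  0.5686  0.4204]
[ 0.5594 -0.0124] [0.0018 0.0001] 0.0463 [ 0.0054 -0.      0.1043] 6212
```

View pics/c6.png

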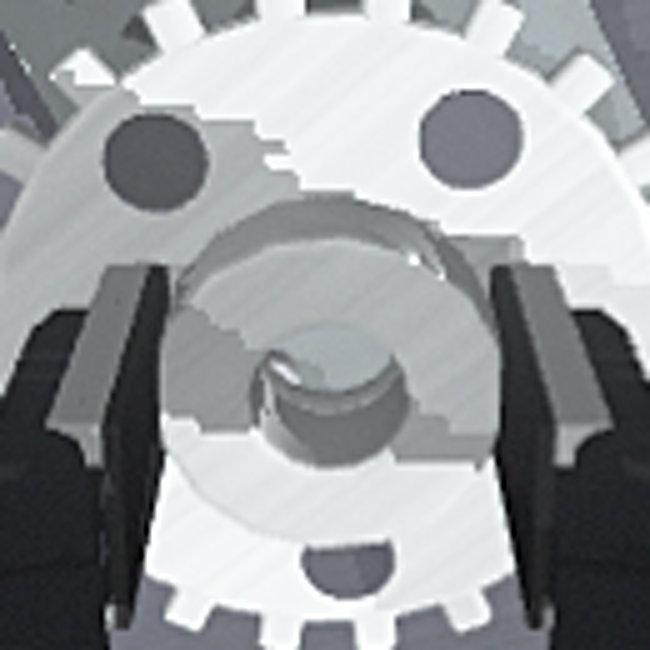

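```bash
python3 - <<'E'
from h import *
z=np.load('/tmp/w.npz')
sh=np.array([.5577-.5452,-.0125+.0748,.0006])
print('tip',pix2plane(290+343/6-.4,130+526/6-.4,.071+.0006,z)-sh)
for (x,y) in((.5589,-.0118),(.5594,-.0124)):
  print(proj([(x,y,.071)],z), (proj([(x,y,.071)],z)-[190,180])*5)
E
```

```text
tip [ 0.55938372 -0.01103643  0.071     ]
[[256.19232848 224.90633216]] [[330.96164238 224.5316608 ]]
[[255.59360713 225.74875496]] [[327.96803565 228.74377482]]
```

Emit:
play_rows(
  motion=[
    [1, [0.0, 0.001, -0.015], 0],
    [1, [0.0, 0.001, -0.022], 0],
    [1, [0.0, 0.001, -0.026], 0],
    [1, [0.0, 0.001, -0.026], 0],
  ],
)

```text
time: 7.05
tool_pos: [0.5568, -0.0104, 0.0757]
tool_rot: [0.568, -0.42, 0.569, 0.421]
contact_force: [-0.3, -0.2, -2.1]
gripper_width: 0.439
```

```bash
python3 - <<'E'
from held import *
s=state();p=s['tool_pos'];print(p.round(4),s['tool_rot'].round(4))
im,d,i=grab('wrist');save(im,'c7.png',(190,180,320,310),5);W=world(d,i);np.savez('/tmp/w.npz',im=im,d=d,**i)
c,rr,co,n,mm=held(W,d,p,.001,.046);print(c.round(4),(c-p[:2]).round(4),round(rr,4),co.round(4),n)
im,d,i=grab('scene');save(im,'s7.png',(200,160,320,260),6)
E
```

```text
[ 0.5568 -0.0104  0.0757] [ 0.5676 -0.4201  0.569   0.4215]
[ 0.5582 -0.0102] [0.0014 0.0002] 0.0462 [0.0031 0.0001 0.0769] 6226
```

View pics/c7.png

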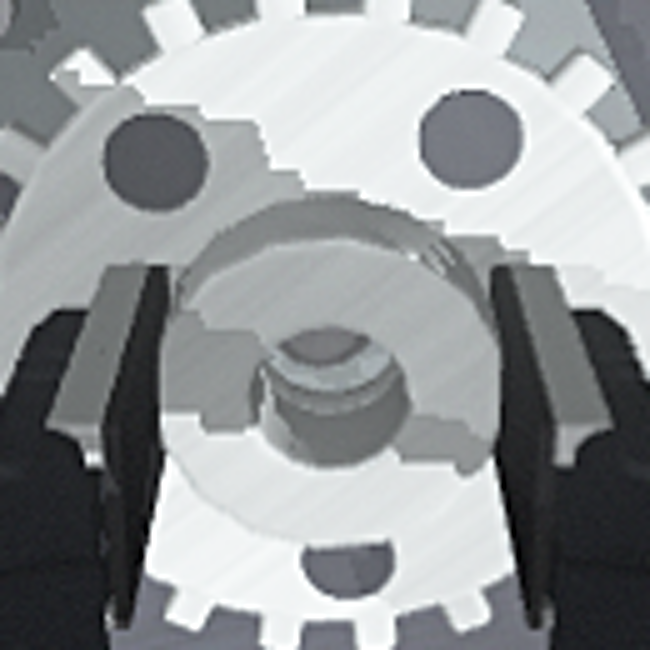

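View pics/s7.png

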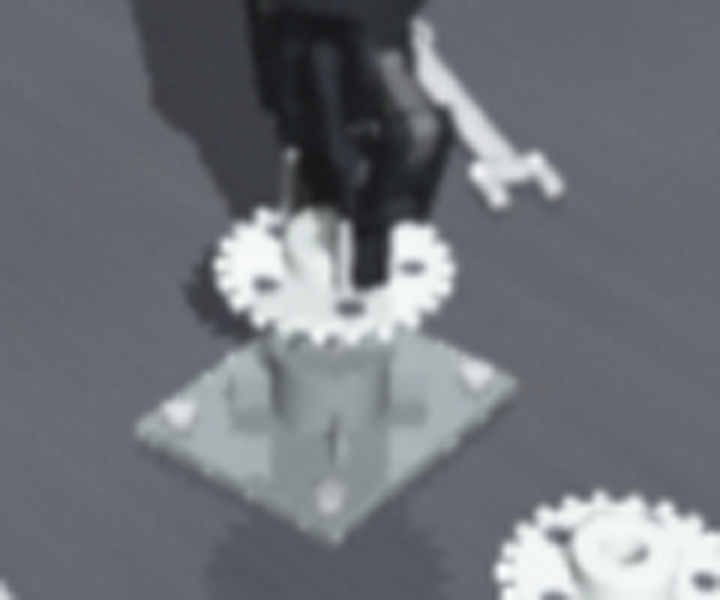

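```bash
cat > ov.py <<'E'
from h import *
def ov(name,circles,crop,sc):
    z=np.load('/tmp/w.npz');im=z['im'];x0,y0,x1,y1=crop
    g=cv2.resize(im[y0:y1,x0:x1],None,fx=sc,fy=sc,interpolation=cv2.INTER_CUBIC)[...,::-1].copy()
    a=np.linspace(0,2*np.pi,80)
    for (x,y,zz,r,col) in circles:
        q=proj(np.c_[x+r*np.cos(a),y+r*np.sin(a),np.full(80,zz)],z)
        q=((q-[x0,y0]+.5)*sc-.5); cv2.polylines(g,[np.round(q).astype(np.int32)],True,col,1,cv2.LINE_AA)
    cv2.imwrite('pics/'+name,g)
E
python3 - <<'E'
from ov import *
c=(.5582,-.0102); s=(.559,-.0115)
ov('o7.png',[(*c,.0719,.0085,(0,0,255)),(*c,.0899,.0085,(0,0,255)),(*c,.0899,.02,(0,0,255)),(*s,.068,.00725,(0,255,0)),(*s,.071,.0055,(0,255,0))],(225,225,285,275),12)
E
```

```text
(no output)
```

View pics/o7.png

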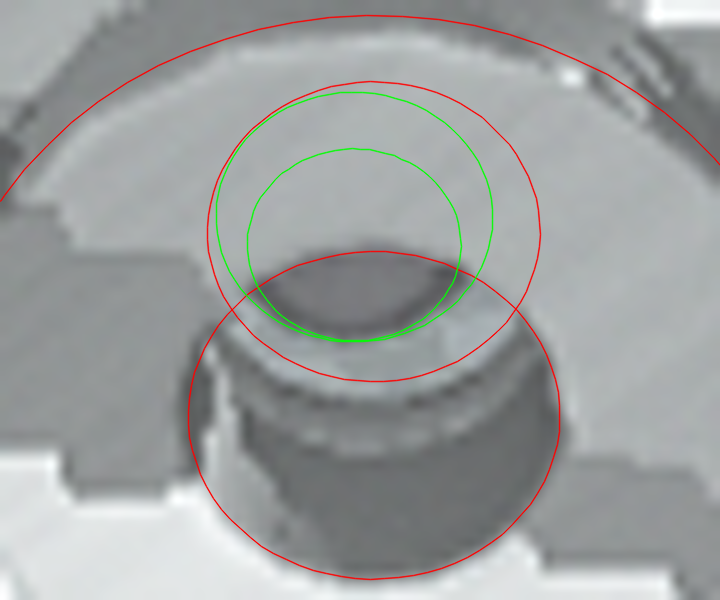

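Emit:
play_rows(
  motion=[
    [1, [0.0, 0.0, 0.001], 0],
    [1, [0.0, 0.0, 0.001], 0],
  ],
)

```text
time: 7.35
tool_pos: [0.5583, -0.0104, 0.079]
tool_rot: [0.569, -0.421, 0.568, 0.421]
contact_force: [0.7, -0.2, -0.6]
gripper_width: 0.443
```

```bash
python3 - <<'E'
from held import *
s=state();p=s['tool_pos'];print(p.round(4),s['tool_rot'].round(4))
im,d,i=grab('wrist');W=world(d,i);np.savez('/tmp/w.npz',im=im,d=d,**i)
c,rr,co,n,mm=held(W,d,p,.001,.046);print(c.round(4),(c-p[:2]).round(4),round(rr,4),co.round(4),n)
from ov import ov
zb=co[2]-.005; s=(.559,-.0115)
ov('o8.png',[(*c,zb,.0085,(0,0,255)),(*c,zb+.018,.0085,(0,0,255)),(*c,zb+.018,.02,(0,0,255)),(*s,.068,.00725,(0,255,0)),(*s,.071,.0055,(0,255,0))],(225,225,285,275),12)
E
```

```text
[ 0.5583 -0.0104  0.079 ] [ 0.5685 -0.4212  0.5679  0.4206]
[ 0.5599 -0.0104] [0.0016 0.    ] 0.0463 [0.006  0.0005 0.0801] 6226
```

View pics/o8.png

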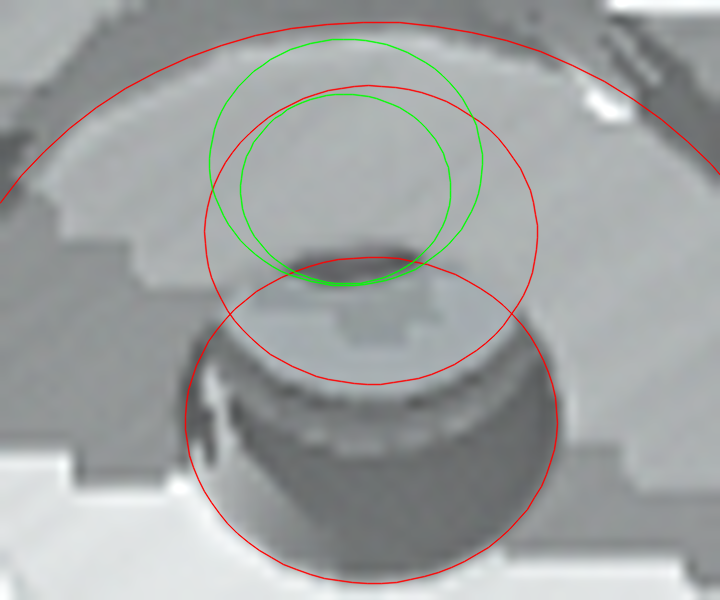

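Emit:
play_rows(
  motion=[
    [1, [0.0, -0.001, 0], 0],
    [1, [0.0, -0.001, 0], 0],
    [1, [0.0, -0.001, 0], 0],
    [1, [0.0, -0.001, 0], 0],
  ],
)

```text
time: 7.8
tool_pos: [0.5578, -0.0114, 0.0783]
tool_rot: [0.568, -0.421, 0.568, 0.421]
contact_force: [-0.9, 0.2, -1.6]
gripper_width: 0.441
```

Emit:
play_rows(
  motion=[
    [1, [0.0, 0, 0], 0],
    [1, [0.0, 0, 0], 0],
    [1, [0.0, 0, 0], 0],
  ],
)

```text
time: 8.1
tool_pos: [0.5578, -0.0114, 0.0783]
tool_rot: [0.568, -0.421, 0.568, 0.421]
contact_force: [0.6, -0.8, -1.1]
gripper_width: 0.443
```

```bash
cat > chk.py <<'E'
from held import *
from ov import ov
import sys
s=state();p=s['tool_pos'];print(p.round(4),s['tool_rot'].round(4))
im,d,i=grab('wrist');W=world(d,i);np.savez('/tmp/w.npz',im=im,d=d,**i)
c,rr,co,n,mm=held(W,d,p,.001,.046);print(c.round(4),(c-p[:2]).round(4),round(rr,4),co.round(4),n)
zb=co[2]-.005; s=(.559,-.0115)
ov(sys.argv[1],[(*c,zb,.0085,(0,0,255)),(*c,zb+.018,.0085,(0,0,255)),(*c,zb+.018,.02,(0,0,255)),(*s,.068,.00725,(0,255,0)),(*s,.071,.0055,(0,255,0))],(225,225,285,275),12)
E
python3 chk.py o9.png
```

```text
[ 0.5578 -0.0114  0.0783] [ 0.5682 -0.4209  0.5682  0.4209]
[ 0.5596 -0.0113] [0.0018 0.0001] 0.0462 [0.0051 0.0006 0.0794] 6211
```

View pics/o9.png

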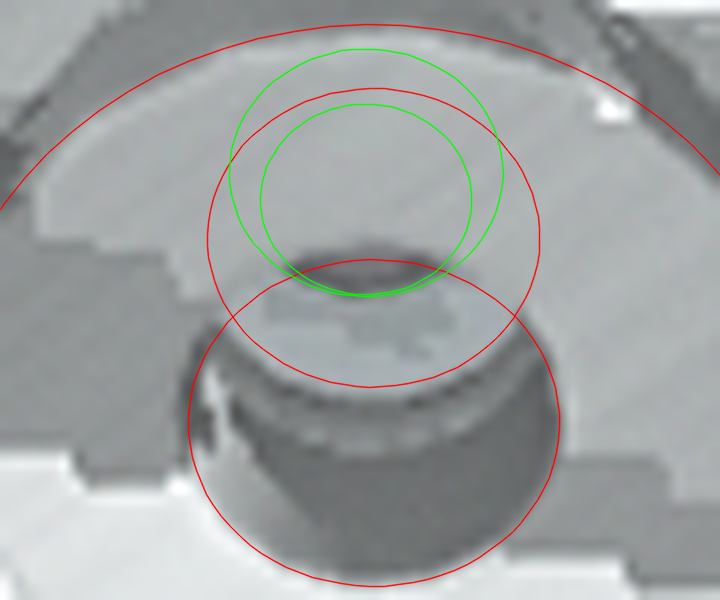

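Bore and shaft agree within about 0.3 mm. I descend.

Emit:
play_rows(
  motion=[
    [1, [0.0, 0, -0.004], 0],
    [1, [0.0, 0, -0.008], 0],
    [1, [0.0, 0, -0.012], 0],
    [1, [0.0, 0, -0.016], 0],
    [1, [0, 0, -0.02], 0],
  ],
)

```text
time: 8.65
tool_pos: [0.5576, -0.0114, 0.0577]
tool_rot: [0.568, -0.421, 0.568, 0.421]
contact_force: [-0.0, 0.1, -1.9]
gripper_width: 0.441
```

Emit:
play_rows(
  motion=[
    [1, [0.0, 0, -0.004], 0],
    [1, [0.0, 0, -0.008], 0],
    [1, [0.0, 0, -0.011], 0],
    [1, [0.0, 0, -0.013], 0],
    [1, [0, 0, -0.013], 0],
  ],
)

```text
time: 9.15
tool_pos: [0.5576, -0.0113, 0.0449]
tool_rot: [0.568, -0.421, 0.568, 0.421]
contact_force: [-1.1, 0.2, -1.9]
gripper_width: 0.437
```

Emit:
play_rows(
  motion=[
    [1, [0.0, 0, -0.001], 0],
    [1, [0.0, 0, -0.002], 0],
    [1, [0.0, 0, -0.0025], 0],
    [1, [0.0, 0, -0.0025], 0],
  ],
)

```text
time: 9.55
tool_pos: [0.5578, -0.0114, 0.0428]
tool_rot: [0.568, -0.421, 0.568, 0.421]
contact_force: [0.2, -0.3, -0.8]
gripper_width: 0.44
```

```bash
python3 - <<'E'
from held import *
s=state();p=s['tool_pos'];print(p.round(4),s['contact_force'])
im,d,i=grab('wrist');save(im,'w10.png',scale=1.5);W=world(d,i)
c,rr,co,n,mm=held(W,d,p,.001,.046);print(c.round(4),(c-p[:2]).round(4),round(rr,4),co.round(4),n)
E
```

```text
[ 0.5578 -0.0114  0.0428] [ 0.16334059 -0.25560876 -0.79585941]
[ 0.5593 -0.0113] [0.0015 0.0001] 0.0462 [0.0051 0.0005 0.0439] 6211
```

View pics/w10.png

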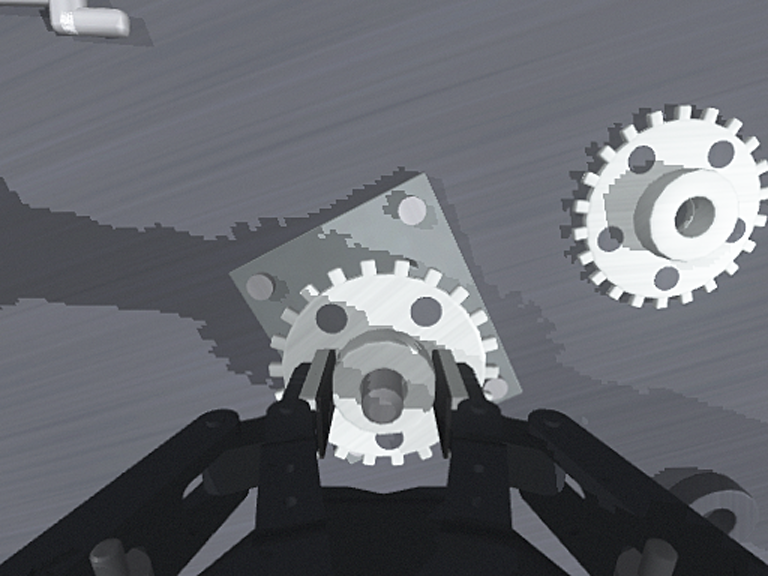

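The shaft stands through the bore at (383,390). About 1 mm is left.

Emit:
play_rows(
  motion=[
    [1, [0.0, 0, -0.0005], 0],
    [1, [0.0, 0, -0.001], 0],
    [1, [0.0, 0, -0.001], 0],
    [1, [0.0, 0, -0.001], 0],
  ],
)

```text
time: 10.0
tool_pos: [0.558, -0.0114, 0.0422]
tool_rot: [0.568, -0.421, 0.568, 0.421]
contact_force: [-2.0, 0.2, 1.3]
gripper_width: 0.44
```

Contact is felt, since the force went from -0.8 to +1.3. I release and rise.

Emit:
play_rows(
  motion=[
    [-1, [0.0, 0, 0.0], 0],
    [-1, [0.0, 0, 0.004], 0],
    [-1, [0.0, 0, 0.008], 0],
    [-1, [0.0, 0, 0.012], 0],
    [-1, [0.0, 0, 0.02], 0],
  ],
)

```text
time: 10.5
tool_pos: [0.5575, -0.0113, 0.062]
tool_rot: [0.568, -0.421, 0.568, 0.421]
contact_force: [-0.6, 0.1, 0.9]
gripper_width: 0.999
```

Emit:
play_rows(
  motion=[
    [-1, [0.0, 0, 0.04], 0],
    [-1, [0.0, 0, 0.08], 0],
    [-1, [0.0, 0, 0.1], 0],
    [-1, [0.0, 0, 0.1], 0],
  ],
)

```text
time: 10.9
tool_pos: [0.5606, -0.0118, 0.1673]
tool_rot: [0.571, -0.423, 0.566, 0.419]
contact_force: [-0.3, 0.1, -0.2]
gripper_width: 0.999
```

```bash
python3 - <<'E'
from held import *
s=state();p=s['tool_pos'];print(p.round(4),s['contact_force'],s['gripper_width'],s['time'])
im,d,i=grab('wrist');save(im,'w11.png',scale=1.5);W=world(d,i)
p=np.array([.559,-.0115,0])
for z,r in((.043,.046),(.056,.02)):
  c,rr,co,n,mm=held(W,d,p,z,r);print(c.round(4),round(rr,4),co.round(4),n)
circ(W,d,p,.02,.06,.08,'shaft')
im,d,i=grab('scene');save(im,'s11.png',(200,160,400,310),4)
E
```

```text
[ 0.5606 -0.0118  0.1673] [-0.29134459  0.14972576 -0.18517985] 0.9992014531481628 10.9
[ 0.5599 -0.0114] 0.0462 [ 0.0011 -0.0005  0.0433] 3840
[ 0.56   -0.0114] 0.0199 [ 0.0033 -0.0033  0.0562] 929
shaft 199 mean [ 0.5575 -0.0112  0.0693] circ 0.5587 -0.0116 0.0073 zmed 0.0703
```

View pics/w11.png

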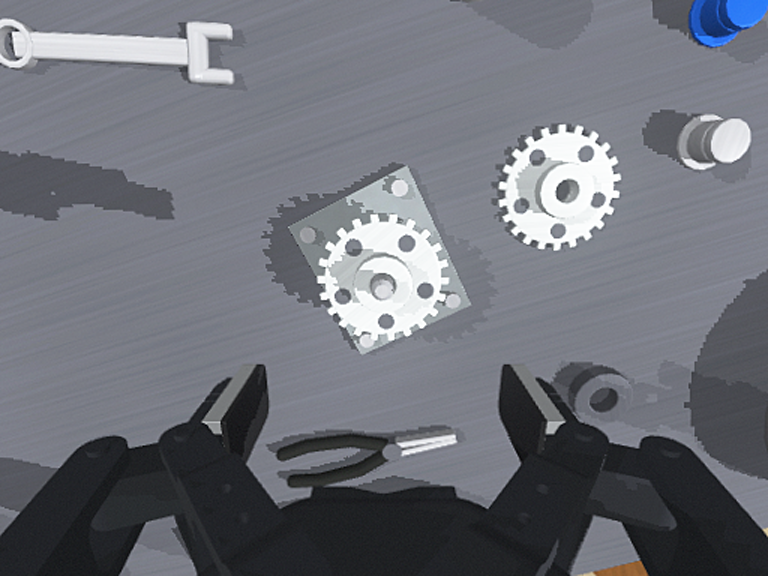

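View pics/s11.png

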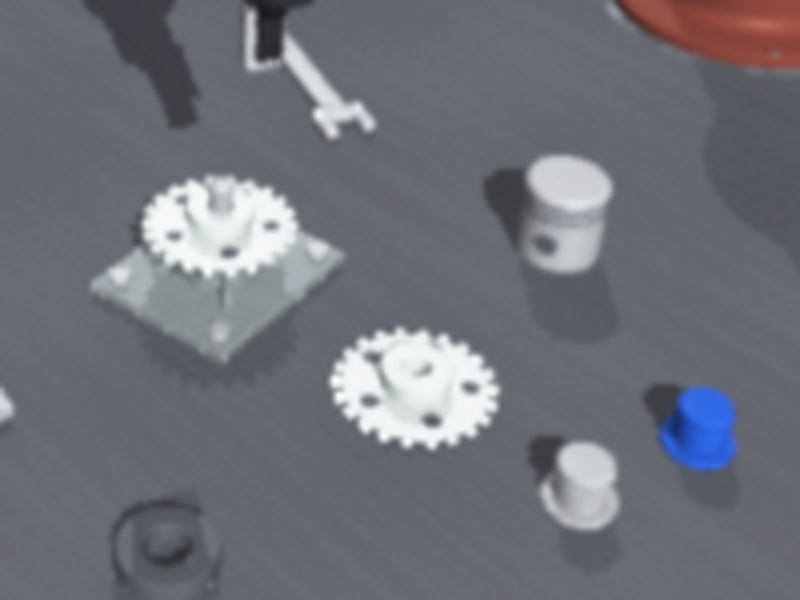

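The sprocket sits on the shoulder: disc top 43.3 mm, hub top 56.2 mm, shaft at (383,288) standing out of the hub. Next the grey cap, seen at (728,138) in w11. The blue one at (725,20) is not meant.

Emit:
play_rows(
  motion=[
    [-1, [-0.005, 0.05, 0], 0],
    [-1, [-0.01, 0.1, 0], 0],
    [-1, [-0.015, 0.15, 0], 0],
    [-1, [-0.02, 0.2, 0], 0],
    [-1, [-0.02, 0.25, -0.02], 0],
  ],
)

```text
time: 11.5
tool_pos: [0.5377, 0.2365, 0.144]
tool_rot: [0.569, -0.421, 0.567, 0.421]
contact_force: [0.7, 0.3, 1.1]
gripper_width: 0.999
```

Emit:
play_rows(
  motion=[
    [-1, [0, 0, -0.02], 0],
    [-1, [0, 0, -0.02], 0],
    [-1, [0, 0, -0.02], 0],
    [-1, [0, 0, -0.02], 0],
  ],
)

```text
time: 11.9
tool_pos: [0.5381, 0.2334, 0.1239]
tool_rot: [0.569, -0.421, 0.568, 0.42]
contact_force: [0.3, -0.3, 1.2]
gripper_width: 1.0
```

```bash
python3 - <<'E'
from held import *
s=state();p=s['tool_pos'];print(p.round(4),s['time'])
im,d,i=grab('wrist');save(im,'w12.png',scale=1.5);W=world(d,i)
circ(W,d,(.5385,.243),.025,.025,.032,'cap')
E
```

```text
[0.5381 0.2334 0.1239] 11.9
cap 739 mean [0.5374 0.2434 0.0282] circ 0.5384 0.2432 0.0151 zmed 0.0283
```

View pics/w12.png

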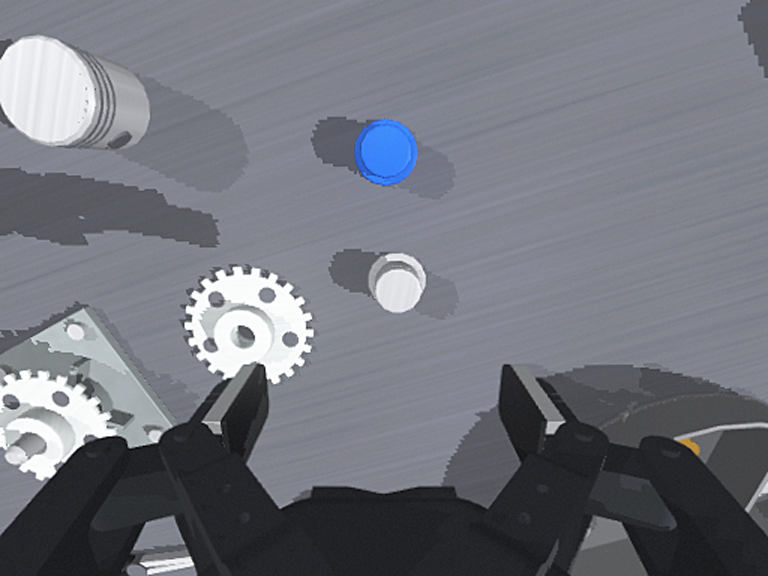

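Emit:
play_rows(
  motion=[
    [-0.4, [0, 0.01, -0.03], 0],
    [-0.4, [0, 0.01, -0.06], 0],
    [-0.4, [0, 0.01, -0.08], 0],
    [-0.4, [0, 0.01, -0.08], 0],
    [-0.4, [0, 0.01, -0.08], 0],
  ],
)

```text
time: 12.45
tool_pos: [0.5386, 0.2437, 0.0446]
tool_rot: [0.569, -0.421, 0.568, 0.42]
contact_force: [0.1, -0.1, 0.5]
gripper_width: 0.698
```

```bash
python3 - <<'E'
from held import *
s=state();p=s['tool_pos'];print(p.round(4),s['time'],s['gripper_width'])
im,d,i=grab('wrist');save(im,'w13.png',scale=1.5);W=world(d,i)
circ(W,d,(.5385,.243),.025,.025,.032,'cap')
E
```

```text
[0.5386 0.2437 0.0446] 12.45 0.6982688241563957
cap 1440 mean [0.537  0.2436 0.0282] circ 0.5379 0.2434 0.0149 zmed 0.0283
```

View pics/w13.png

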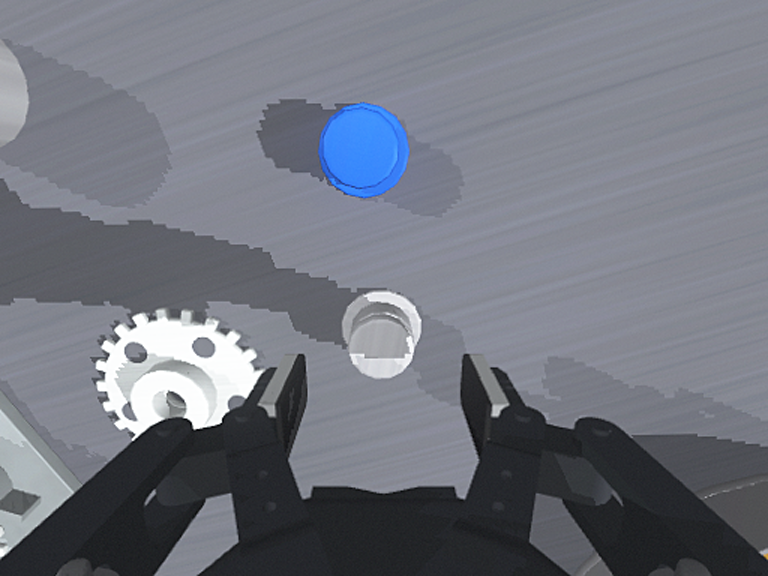

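Emit:
play_rows(
  motion=[
    [-0.4, [-0.001, 0, -0.02], 0],
    [-0.4, [-0.001, 0, -0.037], 0],
    [-0.4, [-0.001, 0, -0.037], 0],
    [-0.4, [-0.001, 0, -0.037], 0],
    [0.2, [-0.001, 0, -0.037], 0],
  ],
)

```text
time: 13.0
tool_pos: [0.5376, 0.2444, 0.0076]
tool_rot: [0.569, -0.421, 0.568, 0.421]
contact_force: [0.5, 0.4, 0.6]
gripper_width: 0.55
```

Emit:
play_rows(
  motion=[
    [1, [0, 0, 0], 0],
    [1, [0, 0, 0], 0],
    [1, [0, 0, 0], 0],
    [1, [0, 0, 0], 0],
    [1, [0, 0, 0], 0],
  ],
)

```text
time: 13.5
tool_pos: [0.5378, 0.2445, 0.0079]
tool_rot: [0.569, -0.421, 0.567, 0.421]
contact_force: [-0.4, 0.8, 5.4]
gripper_width: 0.33
```

```bash
python3 look.py w14
```

```text
[0.5378 0.2445 0.0079]
```

View pics/w14.png

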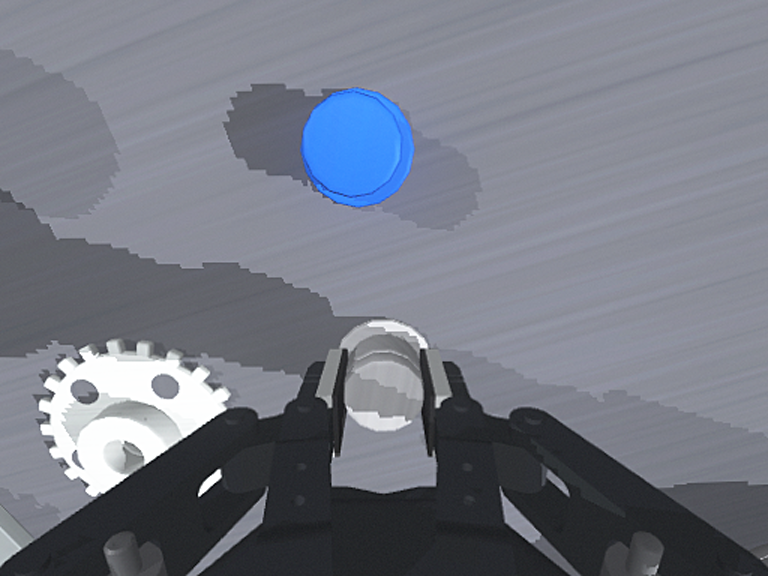

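The cap is gripped at (384,390). I lift and carry it to the axle.

Emit:
play_rows(
  motion=[
    [1, [0, 0, 0.02], 0],
    [1, [0, 0, 0.06], 0],
    [1, [0, 0, 0.1], 0],
    [1, [0.005, -0.05, 0.1], 0],
    [1, [0.01, -0.1, 0.1], 0],
  ],
)

```text
time: 14.05
tool_pos: [0.5478, 0.1448, 0.1086]
tool_rot: [0.569, -0.423, 0.566, 0.421]
contact_force: [0.7, -1.0, -0.3]
gripper_width: 0.322
```

Emit:
play_rows(
  motion=[
    [1, [0, -0.03, 0], 0],
    [1, [0, -0.06, 0], 0],
    [1, [0, -0.07, 0], 0],
    [1, [0, -0.07, 0], 0],
    [1, [0, -0.07, 0], 0],
  ],
)

```text
time: 14.55
tool_pos: [0.5466, 0.0754, 0.1063]
tool_rot: [0.568, -0.421, 0.568, 0.421]
contact_force: [-0.1, -0.3, -0.5]
gripper_width: 0.324
```

```bash
python3 - <<'E'
from held import *
s=state();p=s['tool_pos'];print(p.round(4),s['time'],s['gripper_width'],s['contact_force'])
im,d,i=grab('wrist');save(im,'w15.png',scale=1.5);save(im,'c15.png',(215,200,295,300),6);W=world(d,i);np.savez('/tmp/w.npz',im=im,d=d,**i)
m=(np.hypot(W[...,0]-p[0],W[...,1]-p[1])<.02)&(d>0)
h,e=np.histogram(W[m][:,2]-p[2],bins=np.arange(-.01,.04,.001));print([(round(float(a),3),int(b)) for a,b in zip(e,h) if b>60])
circ(W,d,(.559,-.0115),.02,.065,.076,'shafttip')
E
```

```text
[0.5466 0.0754 0.1063] 14.55 0.32446856238821664 [-0.10499085 -0.25116404 -0.50285064]
[(-0.005, 202), (-0.004, 317), (-0.003, 72), (0.01, 75), (0.011, 85), (0.017, 82), (0.018, 115), (0.019, 603), (0.02, 1208), (0.021, 263), (0.037, 169), (0.038, 203)]
shafttip 261 mean [ 0.5571 -0.0098  0.0699] circ 0.5582 -0.011 0.0074 zmed 0.0703
```

View pics/w15.png

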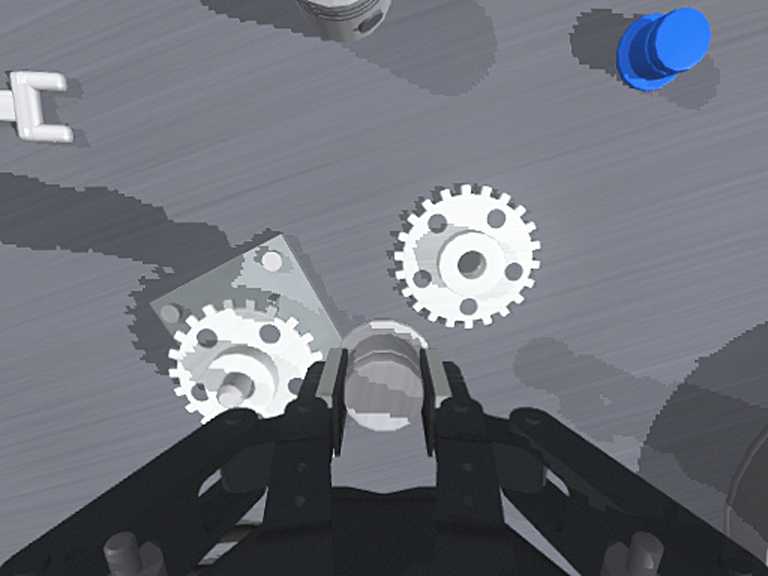

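View pics/c15.png

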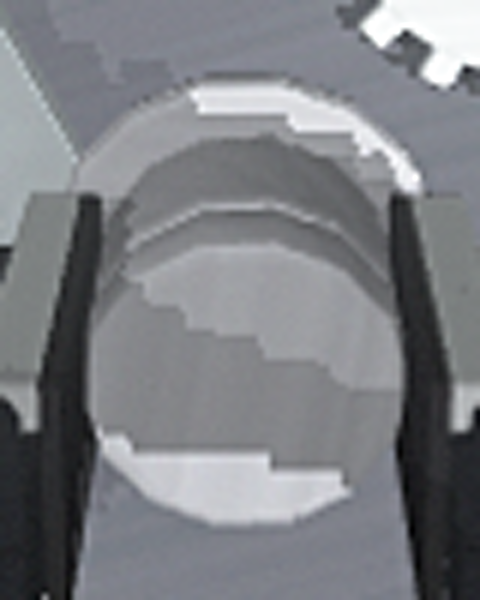

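```bash
cat > chk2.py <<'E'
from held import *
from ov import ov
import sys
s=state();p=s['tool_pos'];print(p.round(4),s['tool_rot'].round(4),s['time'])
im,d,i=grab('wrist');W=world(d,i);np.savez('/tmp/w.npz',im=im,d=d,**i)
c,rr,co,n,mm=held(W,d,p,.0202,.006);print(c.round(4),(c-p[:2]).round(4),round(rr,4),co.round(4),n)
c=p[:2]+np.array([float(sys.argv[2]),float(sys.argv[3])])
zb=p[2]-.0079;s=(.559,-.0115)
ov(sys.argv[1],[(*c,zb+.028,.015,(0,0,255)),(*c,zb+.004,.02,(0,0,255)),(*s,.068,.00725,(0,255,0)),(*s,.071,.0055,(0,255,0)),(*s,.056,.02,(0,255,0)),(*s,.043,.046,(0,255,0))],(100,195,300,300),4)
ov('b'+sys.argv[1],[(*c,zb+.028,.015,(0,0,255)),(*c,zb+.004,.02,(0,0,255))],(215,200,295,300),6)
E
python3 chk2.py o15.png 0.0014 0.0002
```

```text
[0.5466 0.0757 0.1063] [ 0.568  -0.4209  0.568   0.4214] 14.6
[0.5476 0.0757] [ 0.001 -0.   ] 0.0155 [ 0.0123 -0.0032  0.1266] 2096
```

View pics/o15.png

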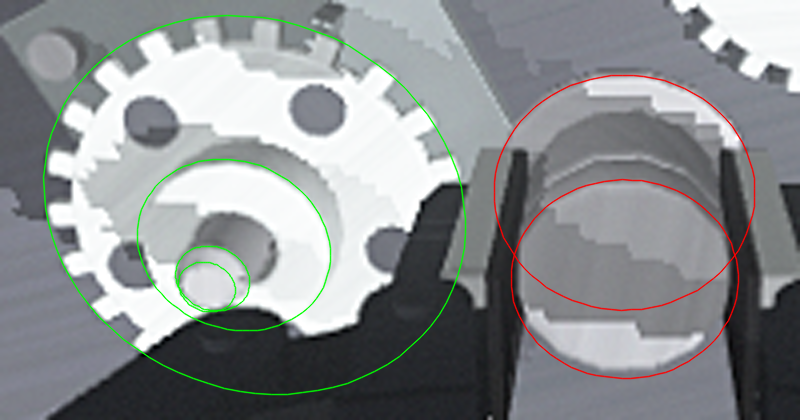

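View pics/bo15.png

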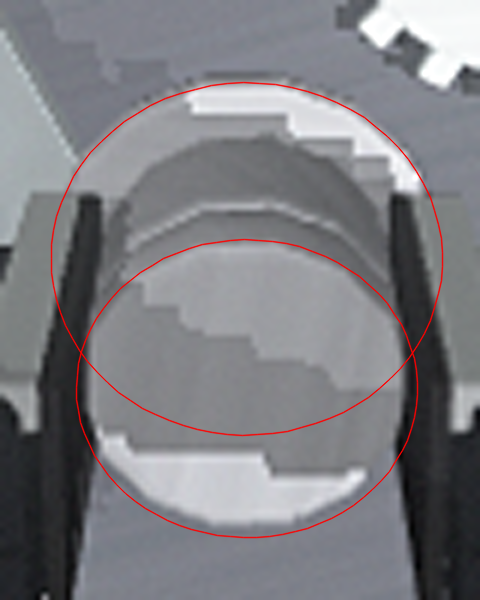

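Emit:
play_rows(
  motion=[
    [1, [0.005, -0.04, 0], 0],
    [1, [0.0105, -0.08, 0], 0],
    [1, [0.0105, -0.087, 0], 0],
    [1, [0.0105, -0.087, 0], 0],
    [1, [0.0105, -0.087, 0], 0],
  ],
)

```text
time: 15.15
tool_pos: [0.5571, -0.0111, 0.1063]
tool_rot: [0.568, -0.421, 0.568, 0.421]
contact_force: [0.3, 0.0, -0.3]
gripper_width: 0.327
```

Emit:
play_rows(
  motion=[
    [1, [0, 0, -0.01], 0],
    [1, [0, 0, -0.018], 0],
    [1, [0, 0, -0.022], 0],
    [1, [0, 0, -0.022], 0],
    [1, [0, 0, -0.022], 0],
  ],
)

```text
time: 15.65
tool_pos: [0.5571, -0.0121, 0.0843]
tool_rot: [0.568, -0.421, 0.568, 0.421]
contact_force: [-0.8, -0.7, -0.3]
gripper_width: 0.331
```

```bash
python3 chk2.py o16.png 0.0019 0.0001; python3 - <<'E'
from h import *
im,d,i=grab('scene');np.savez('/tmp/s.npz',im=im,d=d,**i);save(im,'s16.png',(215,160,315,235),8)
im,d,i=grab('top');save(im,'t16.png',(200,155,280,215),8)
E
```

```text
[ 0.5571 -0.0121  0.0843] [ 0.5681 -0.4208  0.5683  0.4211] 15.65
[ 0.5581 -0.0117] [0.0009 0.0004] 0.0152 [ 0.0123 -0.0041  0.1045] 2077
```

View pics/bo16.png

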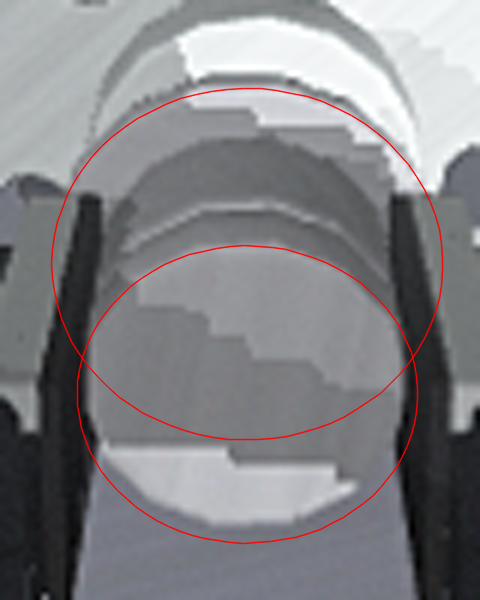

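View pics/s16.png

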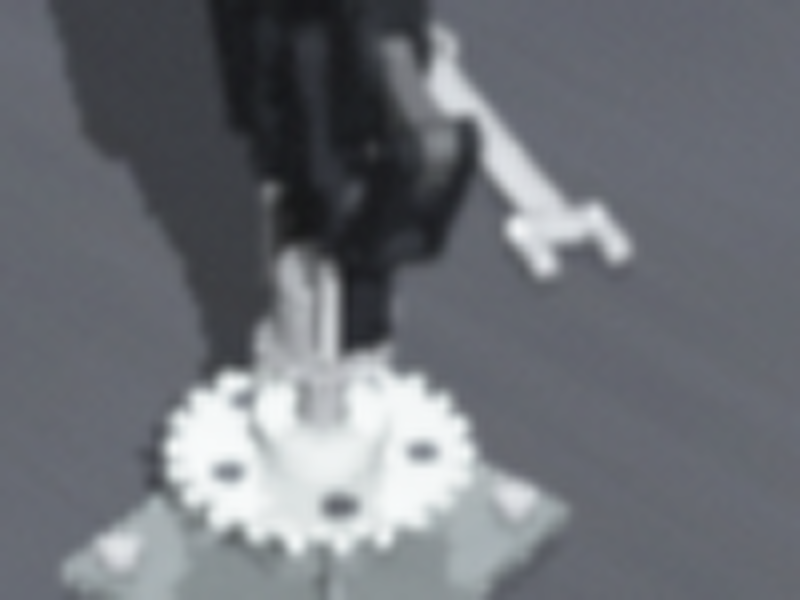

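Emit:
play_rows(
  motion=[
    [1, [0.001, 0.0005, 0], 0],
    [1, [0.001, 0.0005, 0], 0],
    [1, [0.001, 0.0005, -0.002], 0],
    [1, [0.001, 0.0005, -0.004], 0],
    [1, [0.001, 0.0005, -0.004], 0],
  ],
)

```text
time: 16.3
tool_pos: [0.5579, -0.0118, 0.08]
tool_rot: [0.568, -0.421, 0.568, 0.421]
contact_force: [-0.2, 0.4, -1.1]
gripper_width: 0.33
```

```bash
python3 chk2.py o17.png 0.0009 0.0002; python3 - <<'E'
from h import *
im,d,i=grab('scene');np.savez('/tmp/s.npz',im=im,d=d,**i);save(im,'s17.png',(235,175,285,225),12)
E
```

```text
[ 0.5579 -0.0118  0.08  ] [ 0.568  -0.4206  0.5685  0.4211] 16.3
[ 0.5587 -0.0113] [0.0009 0.0005] 0.0151 [ 0.0093 -0.0039  0.1003] 2086
```

View pics/bo17.png

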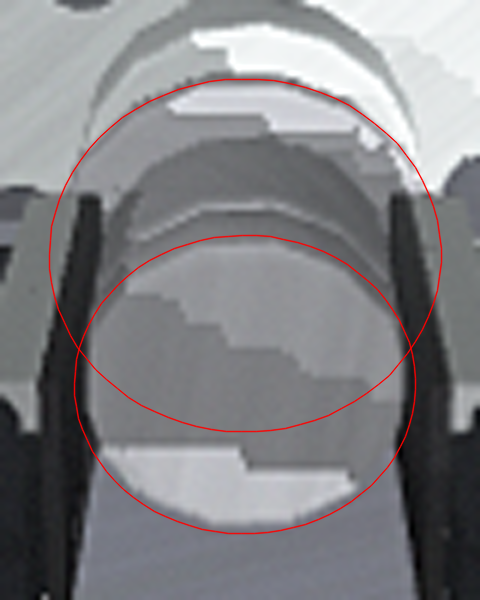

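View pics/s17.png

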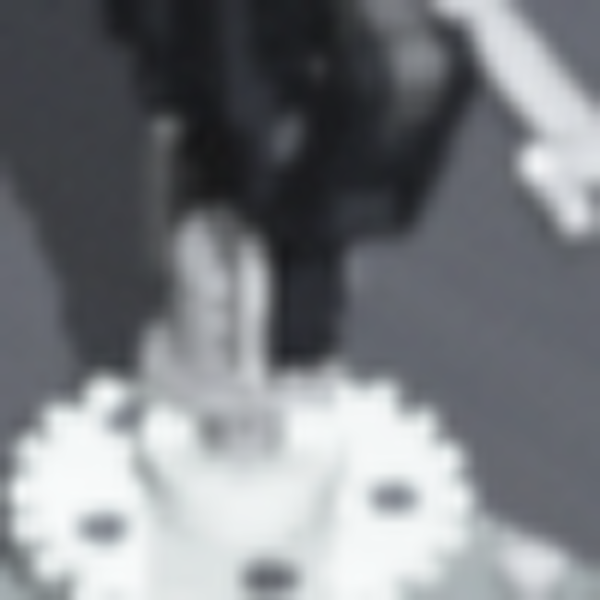

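Emit:
play_rows(
  motion=[
    [1, [0, 0, -0.001], 0],
    [1, [0, 0, -0.002], 0],
    [1, [0, 0, -0.003], 0],
    [1, [0, 0, -0.003], 0],
  ],
)

```text
time: 16.8
tool_pos: [0.5581, -0.0118, 0.0773]
tool_rot: [0.568, -0.421, 0.568, 0.421]
contact_force: [0.5, 0.4, -1.0]
gripper_width: 0.324
```

Emit:
play_rows(
  motion=[
    [1, [0, 0, -0.001], 0],
    [1, [0, 0, -0.002], 0],
    [1, [0, 0, -0.002], 0],
  ],
)

```text
time: 17.1
tool_pos: [0.5581, -0.0118, 0.0753]
tool_rot: [0.568, -0.421, 0.568, 0.421]
contact_force: [-0.3, -0.5, -1.5]
gripper_width: 0.326
```

Emit:
play_rows(
  motion=[
    [1, [0, 0, -0.001], 0],
    [1, [0, 0, -0.002], 0],
    [1, [0, 0, -0.002], 0],
  ],
)

```text
time: 17.4
tool_pos: [0.5582, -0.0118, 0.0735]
tool_rot: [0.568, -0.421, 0.568, 0.421]
contact_force: [-0.5, 0.0, 0.2]
gripper_width: 0.329
```

Emit:
play_rows(
  motion=[
    [1, [0, 0, -0.001], 0],
    [1, [0, 0, -0.002], 0],
    [1, [0, 0, -0.002], 0],
  ],
)

```text
time: 17.7
tool_pos: [0.5586, -0.0119, 0.0725]
tool_rot: [0.568, -0.421, 0.568, 0.421]
contact_force: [-3.2, 0.0, 5.3]
gripper_width: 0.329
```

Emit:
play_rows(
  motion=[
    [1, [0, 0, -0.001], 0],
    [1, [0, 0, -0.002], 0],
    [1, [0, 0, -0.002], 0],
  ],
)

```text
time: 18.0
tool_pos: [0.559, -0.012, 0.0717]
tool_rot: [0.568, -0.421, 0.568, 0.421]
contact_force: [-4.7, 0.3, 10.5]
gripper_width: 0.329
```

Emit:
play_rows(
  motion=[
    [1, [-0.0008, 0, -0.0005], 0],
    [1, [-0.0008, 0, -0.001], 0],
    [1, [-0.0008, 0, -0.001], 0],
  ],
)

```text
time: 18.3
tool_pos: [0.5589, -0.012, 0.0716]
tool_rot: [0.569, -0.422, 0.568, 0.42]
contact_force: [-4.7, 0.5, 13.4]
gripper_width: 0.329
```

```bash
python3 chk2.py o18.png 0.0002 0.0002
```

```text
[ 0.5589 -0.012   0.0716] [ 0.5688 -0.4216  0.5676  0.4202] 18.3
[ 0.5596 -0.0119] [0.0007 0.0001] 0.0152 [ 0.0036 -0.001   0.092 ] 2081
```

View pics/bo18.png

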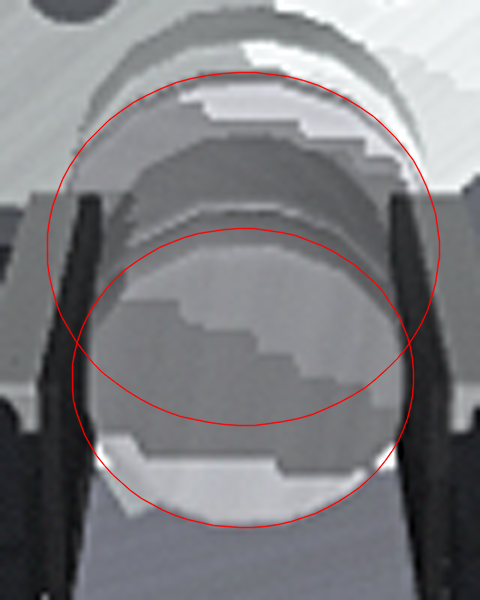

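Emit:
play_rows(
  motion=[
    [1, [-0.0005, 0, -0.0005], 0],
    [1, [-0.001, 0, -0.001], 0],
    [1, [-0.001, 0, -0.001], 0],
  ],
)

```text
time: 18.65
tool_pos: [0.5588, -0.0121, 0.0714]
tool_rot: [0.569, -0.422, 0.567, 0.42]
contact_force: [-3.5, 0.6, 15.4]
gripper_width: 0.323
```

Emit:
play_rows(
  motion=[
    [1, [-0.0005, 0, -0.0005], 0],
    [1, [-0.0005, 0, -0.001], 0],
    [1, [-0.0005, 0, -0.001], 0],
  ],
)

```text
time: 18.95
tool_pos: [0.5588, -0.0121, 0.0712]
tool_rot: [0.57, -0.422, 0.567, 0.419]
contact_force: [-4.3, 1.5, 17.4]
gripper_width: 0.325
```

Emit:
play_rows(
  motion=[
    [1, [-0.0008, 0, -0.0005], 0],
    [1, [-0.0015, 0, -0.001], 0],
    [1, [-0.0015, 0, -0.001], 0],
  ],
)

```text
time: 19.25
tool_pos: [0.5581, -0.0121, 0.0702]
tool_rot: [0.57, -0.423, 0.566, 0.419]
contact_force: [0.1, 0.8, 10.7]
gripper_width: 0.329
```

```bash
python3 chk2.py o19.png 0.0008 0.0001; python3 - <<'E'
from h import *
from scipy.spatial.transform import Rotation as R
s=state();q=s['tool_rot'];print(R.from_quat(np.r_[q[1:],q[0]]).as_matrix().round(4).tolist(),s['contact_force'].round(1),s['ft_torque'].round(2))
im,d,i=grab('scene');save(im,'s19.png',(235,175,285,225),12)
E
```

```text
[ 0.5581 -0.0121  0.0702] [ 0.5704 -0.4227  0.5661  0.419 ] 19.25
[ 0.5585 -0.0115] [0.0005 0.0006] 0.015 [ 0.0162 -0.0023  0.0906] 2077
[[0.008, -0.9565, 0.2915], [-0.0006, 0.2915, 0.9566], [-1.0, -0.0078, 0.0018]] [-0.2  1.4 11.8] [ 0.2  -0.02  0.  ]
```

View pics/s19.png

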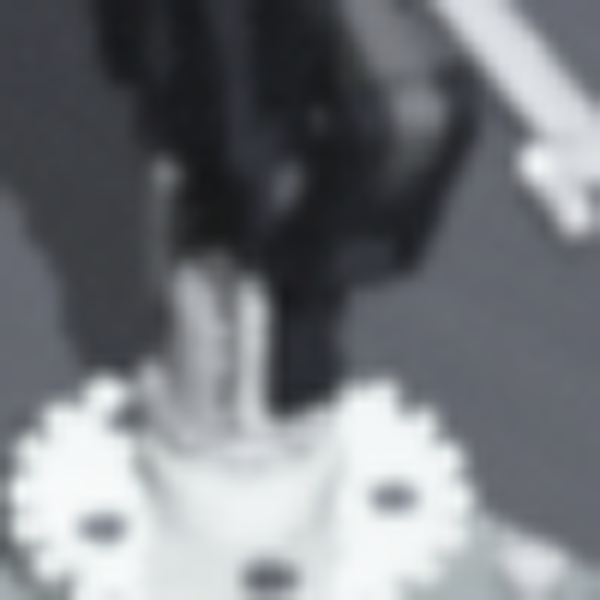

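View pics/bo19.png

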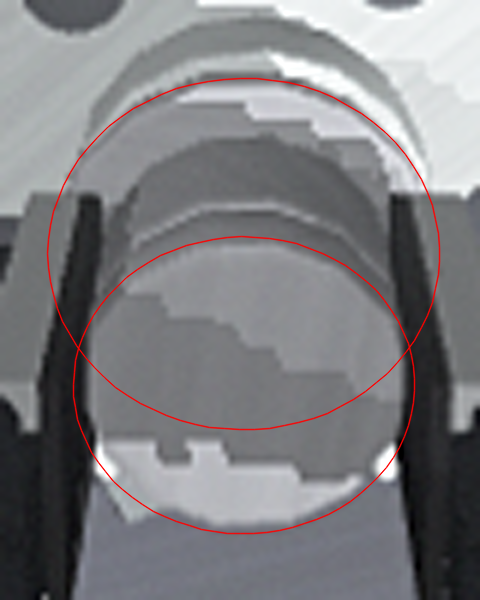

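Emit:
play_rows(
  motion=[
    [1, [0, 0, -0.001], 0],
    [1, [0, 0, -0.0015], 0],
    [1, [0, 0, -0.002], 0],
    [1, [0, 0, -0.002], 0],
  ],
)

```text
time: 19.75
tool_pos: [0.5579, -0.012, 0.0674]
tool_rot: [0.57, -0.423, 0.566, 0.419]
contact_force: [0.2, 0.3, 11.4]
gripper_width: 0.327
```

Emit:
play_rows(
  motion=[
    [1, [0, 0, -0.001], 0],
    [1, [0, 0, -0.0015], 0],
    [1, [0, 0, -0.002], 0],
    [1, [0, 0, -0.002], 0],
  ],
)

```text
time: 20.15
tool_pos: [0.5579, -0.012, 0.0654]
tool_rot: [0.57, -0.423, 0.566, 0.419]
contact_force: [0.2, 1.1, 11.0]
gripper_width: 0.327
```

The bite holds steady near 11 N, with about 1.5 mm left. I use finer steps now.

Emit:
play_rows(
  motion=[
    [1, [0, 0, -0.0005], 0],
    [1, [0, 0, -0.001], 0],
    [1, [0, 0, -0.001], 0],
  ],
)

```text
time: 20.45
tool_pos: [0.5579, -0.012, 0.0643]
tool_rot: [0.57, -0.423, 0.566, 0.419]
contact_force: [0.5, 0.6, 10.4]
gripper_width: 0.328
```

Emit:
play_rows(
  motion=[
    [1, [0, 0, -0.0005], 0],
    [1, [0, 0, -0.001], 0],
    [1, [0, 0, -0.001], 0],
  ],
)

```text
time: 20.75
tool_pos: [0.558, -0.012, 0.0638]
tool_rot: [0.57, -0.423, 0.566, 0.419]
contact_force: [-1.7, 1.9, 14.7]
gripper_width: 0.328
```

It has bottomed: at 63.8 mm the force rises. I raise the push gradually to about 25 N.

Emit:
play_rows(
  motion=[
    [1, [-0.0005, 0, -0.0005], 0],
    [1, [-0.0008, 0, -0.001], 0],
    [1, [-0.0008, 0, -0.001], 0],
  ],
)

```text
time: 21.05
tool_pos: [0.558, -0.012, 0.0638]
tool_rot: [0.571, -0.423, 0.566, 0.419]
contact_force: [-1.2, 1.3, 17.1]
gripper_width: 0.326
```

Emit:
play_rows(
  motion=[
    [1, [-0.0005, 0, -0.0005], 0],
    [1, [-0.0008, 0, -0.001], 0],
    [1, [-0.0008, 0, -0.001], 0],
  ],
)

```text
time: 21.35
tool_pos: [0.558, -0.012, 0.0638]
tool_rot: [0.571, -0.423, 0.565, 0.418]
contact_force: [-1.0, 2.0, 20.2]
gripper_width: 0.33
```

Emit:
play_rows(
  motion=[
    [1, [-0.0005, 0, -0.0005], 0],
    [1, [-0.0008, 0, -0.001], 0],
    [1, [-0.0012, 0, -0.0015], 0],
    [1, [-0.0012, 0, -0.0015], 0],
  ],
)

```text
time: 21.75
tool_pos: [0.5581, -0.0121, 0.0638]
tool_rot: [0.572, -0.424, 0.564, 0.418]
contact_force: [-2.1, 2.1, 24.0]
gripper_width: 0.328
```

Emit:
play_rows(
  motion=[
    [1, [-0.0002, 0, -0.0005], 0],
    [1, [-0.0002, 0, -0.0005], 0],
    [1, [-0.0002, 0, -0.0005], 0],
  ],
)

```text
time: 22.05
tool_pos: [0.5581, -0.0121, 0.0638]
tool_rot: [0.572, -0.424, 0.564, 0.418]
contact_force: [-2.1, 2.4, 25.6]
gripper_width: 0.325
```

```bash
python3 chk2.py o20.png 0.0008 0.0001; python3 - <<'E'
from h import *
from scipy.spatial.transform import Rotation as R
s=state();q=s['tool_rot'];print(R.from_quat(np.r_[q[1:],q[0]]).as_matrix().round(4).tolist(),s['contact_force'].round(1))
im,d,i=grab('scene');save(im,'s20.png',(235,175,285,225),12)
E
```

```text
[ 0.5581 -0.0121  0.0638] [ 0.5721 -0.4241  0.5643  0.4177] 22.05
[ 0.5588 -0.0122] [ 0.0007 -0.0001] 0.0154 [ 0.0133 -0.0025  0.0842] 2079
[[0.0142, -0.9565, 0.2915], [-0.0007, 0.2915, 0.9566], [-0.9999, -0.0138, 0.0035]] [-1.6  1.9 25.7]
```

View pics/s20.png

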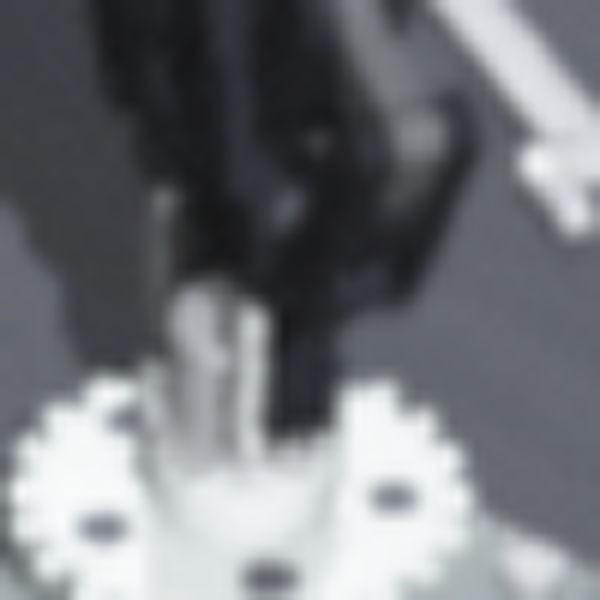

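The cap is home: its top is at 84.2 mm and the push is 25.7 N, so about 14 N bears on the hub. I unload the arm, then let go.

Emit:
play_rows(
  motion=[
    [1, [0.001, 0, 0.0015], 0],
    [1, [0.002, 0, 0.003], 0],
    [1, [0.003, 0, 0.0045], 0],
    [1, [0.004, 0, 0.006], 0],
    [1, [0.004, 0, 0.006], 0],
  ],
)

```text
time: 22.65
tool_pos: [0.5579, -0.012, 0.0639]
tool_rot: [0.57, -0.422, 0.567, 0.42]
contact_force: [1.9, 1.2, 8.0]
gripper_width: 0.326
```

Emit:
play_rows(
  motion=[
    [1, [0.0005, 0, 0.001], 0],
    [1, [0.001, 0, 0.002], 0],
    [1, [0.001, 0, 0.002], 0],
  ],
)

```text
time: 22.95
tool_pos: [0.5577, -0.012, 0.064]
tool_rot: [0.569, -0.422, 0.567, 0.42]
contact_force: [5.6, -0.7, 2.1]
gripper_width: 0.329
```

Emit:
play_rows(
  motion=[
    [-0.4, [0, 0, 0], 0],
    [-0.4, [0, 0, 0], 0],
    [-0.4, [0, 0, 0], 0],
    [-0.4, [0, 0, 0], 0],
    [-0.4, [0, 0, 0], 0],
  ],
)

```text
time: 23.45
tool_pos: [0.556, -0.0117, 0.0632]
tool_rot: [0.568, -0.421, 0.568, 0.421]
contact_force: [-0.2, 0.5, 0.2]
gripper_width: 0.703
```

Emit:
play_rows(
  motion=[
    [-0.6, [0, 0, 0.01], 0],
    [-0.8, [0, 0, 0.03], 0],
    [-1, [0, 0, 0.06], 0],
    [-1, [0, 0, 0.1], 0],
    [-1, [0, 0, 0.1], 0],
  ],
)

```text
time: 23.95
tool_pos: [0.5606, -0.0124, 0.1716]
tool_rot: [0.571, -0.424, 0.565, 0.418]
contact_force: [0.5, -0.3, 0.6]
gripper_width: 0.999
```

Emit:
play_rows(
  motion=[
    [-1, [0, 0, 0], 0],
    [-1, [0, 0, 0], 0],
    [-1, [0, 0, 0], 0],
  ],
)

```text
time: 24.25
tool_pos: [0.5554, -0.0117, 0.1619]
tool_rot: [0.567, -0.42, 0.569, 0.422]
contact_force: [-0.4, -0.0, -0.1]
gripper_width: 0.999
```

```bash
python3 - <<'E'
from held import *
s=state();print(s['tool_pos'].round(4),s['time'],s['contact_force'].round(1))
im,d,i=grab('wrist');W=world(d,i);save(im,'w21.png',scale=1.5)
p=np.array([.559,-.0115,0])
for z,r in((.043,.046),(.06,.012),(.084,.012)):
  c,rr,co,n,mm=held(W,d,p,z,r);print(z,c.round(4),round(rr,4),co.round(4),n)
im,d,i=grab('scene');save(im,'s21.png',(215,150,335,240),6)
E
```

```text
[ 0.5554 -0.0117  0.1619] 24.25 [-0.4 -0.  -0.1]
0.043 [ 0.5599 -0.0114] 0.046 [ 0.0014 -0.0009  0.0432] 3736
0.06 [ 0.5586 -0.0117] 0.0199 [0.0061 0.0021 0.0604] 364
0.084 [ 0.5584 -0.0117] 0.015 [ 0.0189 -0.0026  0.0845] 791
```

View pics/w21.png

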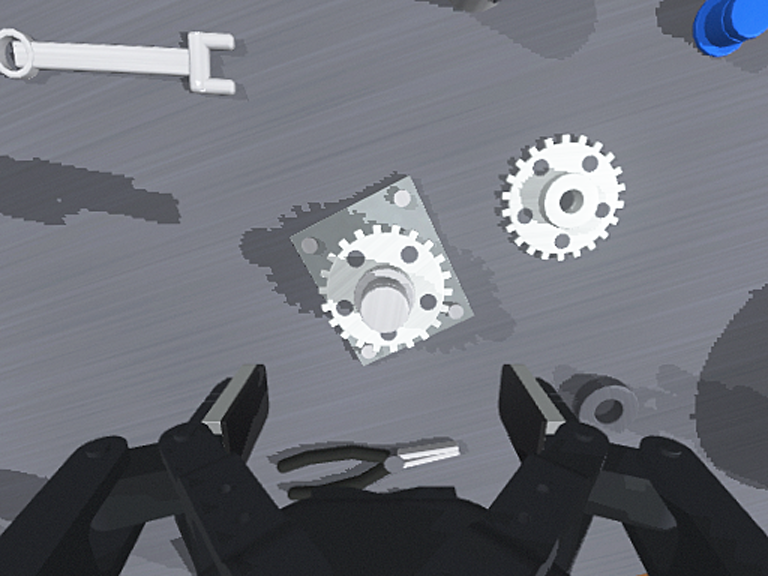

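View pics/s21.png

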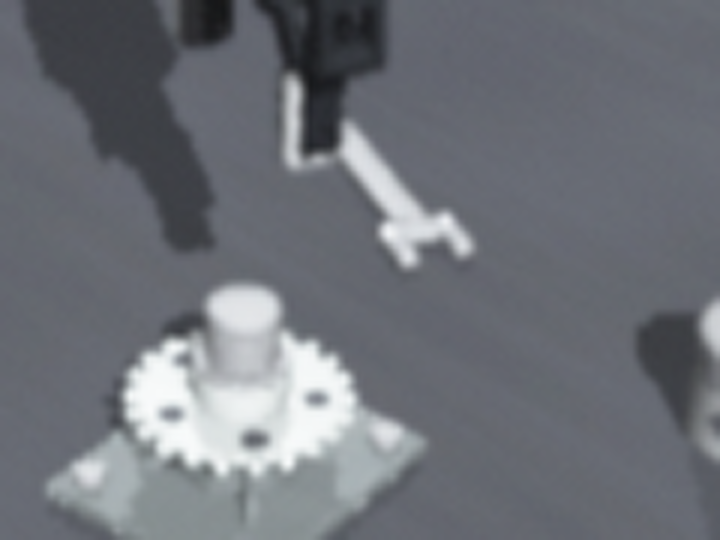

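The cap is home: brim top 60.4 mm, top 84.5 mm, tilt about 0.01–0.02 rad. The gripper is open and clear. I hand in.

```bash
python3 -c "
from h import *
print(workorder.job_done(), state()['time'])"
```

```text
the job is handed in; nothing more can be done
the job is handed in; nothing more can be done
```

I fitted the right-most sprocket over the stub axle down to the shoulder, and put the grey steel cap on and pressed it home. Then I let go of both and handed the job in at about 24 s.

- **Press:** the cap's bite held steady at 10–12 N over the last few millimetres. It bottomed at a tool height of 63.8 mm, and I stopped at about 25.7 N of push, so roughly 14 N bears on the hub. At the start of the bite it stuck briefly, with up to 17 N of push and about 4 N sideways. A small sideways correction freed it.
- **Sprocket:** in the last pictures its disc top is at 43.2 mm, which puts the underside on the shoulder. It lies flat, with its centre about 1 mm off the shaft axis, which is within the bore's clearance.
- **Cap:** its brim top is at 60.4 mm, so its underside is about 56.4 mm above the bench. It is within about 0.6 mm of the axis and tilted by about 0.01–0.02 rad.
- **Hand clear:** the gripper was open about 16 cm above the bench, with no contact force.
- **Bystanders:** I saw no sign that any had moved, though I did not measure them again, and the jar and most of the piston were outside the last pictures.

My measurements of x differed by up to about 1 mm between pictures, but heights and fits agreed.

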